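# Clear the joint and run the seam gauge through it

## Robot

A 7-joint arm with a two-finger parallel gripper is mounted at the origin on a cart in front of the work surface, level with it; the furniture and walls round the work are solid. World frame = base frame: x ahead of the robot, y to its left, z up, the work surface at z = 0. Lengths are in m, angles in rad, forces in N, time in s.
With the tool pointing down it reaches from about 0.4 to 0.85 m from the base axis. Payload 4.5 kg.
Tool frame: the origin (TCP) lies between the finger pads; the fingertips stand r.tip_reach ahead of it and the grasp point (between the pads) lies 3 mm ahead of it (r.tip_reach is the distance from the TCP to the fingertips, in m); z points along the fingers, y is the line along which they close (so a half turn about z gives the same grasp; the last joint's range is limited). The gripper opens to 88 mm and grips with 3 to 60 N. Pads are 18 mm wide; open, the fingers measure 123 mm over their backs; the gripper's body (75 mm by 187 mm) begins 45 mm behind the grasp point.
Start: joints at [-1.259, 0.689, -0.195, 1.565, 0.157, 0.902, -0.215], TCP at [0.171, 0.601, 0.261] pointing down, gripper open.
Joint ranges: [-3.01, 3.01], [-0.46, 2.08], [-1.47, 1.51], [0.13, 2.56], [-1, 4.14], [0.04, 2.09], [-2.66, 2.66]. Speed limits (rad/s): [2.57, 2.57, 3.14, 3.14, 3.14, 3.14, 3.14].

## Interface

Orientations are given as a unit quaternion [x, y, z, w].
In Python, from plant import r gives the robot as it stands.
- The arm moves only by the tool step_arm, never from a script. Its argument "motion" is a list of rows, each an object with "dp": the shift along the tool's x, y, z in mm, a list of three; "twist": the turn, a rotation vector about the tool's x, y, z in rad, a list of three; "hand": the opening, from -1 (shut) to 1 (fully open). In form: [{"dp": [dx, dy, dz], "twist": [rx, ry, rz], "hand": hand}, ...]. A call has 1 to 5 rows; each row is the pose to reach, as a shift and turn from the pose commanded when the call began, along the tool's axes at that moment; what a row does not reach only later rows make up. A row lasts 1/8 s, in which the tool goes at most 62.5 mm and 10.7 degrees, less where a joint would pass 70% of its speed; a pose out of reach is approached as far as the arm can. A call with a gripper value outside its range is refused whole. The fingers move at their own pace and stop on an object; "force" is the grip in N (left out, the last holds). Time passes only in rows, so rows that repeat a pose let the fingers close. It gives the time, the measured TCP pose, the force, the opening and the grip force at its end, in the units of the state.
- r.get_state(): the state, without advancing time (a new reading comes with each control period).
- r.snapshot(name): name is "scene" or "top"; returns a dict with "pixels" (420x560x3 uint8, red, green, blue), "depth" (420x560 float32, m along the optical axis (not along the pixel's ray), 0 where there is no reading), "fx", "fy", "cx", "cy" (pixels), "xyz" and "orientation" of the camera in the world. Camera axes: x right, y down, z forward; pixel columns grow to the right and rows downward; lengths in m; the calibration is good to about 2 mm. A picture is of the moment at which its call begins.
- r.finish_job(): hands the job in; it is judged then, once.
Trained networks look in the newest picture that a camera, given by its name, has taken for a name from the list of things; names that differ only in an ending like _2 or _b are one class to them, and where a whole thing is asked for, a point or a joint stands for the part that bears it (a point fixed in the world has none). Each returns a list of dicts, best first, with "score" (0 to 1); they miss things now and then, are a little off and sometimes report something else, mostly with a low value. They report only what shows in the picture. A call takes as long as a camera call.
- r.search_frame(camera, thing): "at" ([x, y, z] in m, in the coordinates of the camera as it stood for that picture, good to about 4 mm: the middle of the surface that is visible of it).
The state is a dict: "clock": time; "q": joint angles; "qd": joint speeds; "joint_torque": joint torques, N m; "tool_pos": TCP position; "eef_rot": TCP orientation; "contact_force": force on the tool from outside, world axes, zero at the start; "moment": the same for the moment, N m; "opening": opening from 0.0 (shut) to 1.0 (fully open); "finger_force": force on a finger pad.
Only numpy, scipy, OpenCV 4.12 (cv2) and the standard library are available. Lean on these libraries where they do the work, as an engineer would, in place of code of your own. Each camera call takes 0.05 s, during which the arm holds its last target. There are 200 camera calls.

## Task

The oil bottle has fallen over on the housing: stand it upright in the white ring on the mat, between the jar and the ink bottle. Then take the orange seam gauge from its stand and guide its tip gently along the whole joint between the two halves, from the end with the green dot to the end with the red dot, down in the groove all the way without lifting out and no faster than about 4 cm a second. Hang the gauge back upright in its stand, and leave the other bottles and the jar where they stand.

Things in the scene. Friction and masses are not known exactly. Their poses are not given: they have to be found in the camera images.
- housing: Fixed housing 140 x 200 x 25 mm, aluminium half at its -x, blue half at +x; origin at the centre of its underside. Between them the seam, a groove 10 mm wide, 8 mm deep (floor 17 mm above the table), open at both end faces: from the +y face (green dot) along x = -30 mm to y = 0, across to x = +30 mm, along x = +30 mm to the -y face (red dot). Screw heads 3 mm proud.
- mat: Fixed black rubber mat 270 x 110 x 4 mm, its long side along its own x; origin at the centre of its underside. The jar and the ink bottle stand on it about 90 mm from the middle along its x axis, one either side.
- mat_spot (a point): Centre of the white ring (54 mm diameter) on the mat's top face, midway between the jar and the ink bottle.
- stand: Fixed grey stand 80 x 80 mm, its top a bridge 10 mm thick whose upper face is 55 mm above the table; origin at the centre of its underside.
- stand_hole (a point): Centre of the vertical through hole (16 mm diameter) in the stand, on its upper face.
- gauge: Seam gauge, an upright stylus 145 mm long, 80 g: steel shaft 8 mm diameter, 5 mm at the tip; steel collar 28 mm diameter from 45 to 51 mm above the tip; round orange handle 18 mm diameter from 51 to 145 mm. Origin at the tip, z up the handle. It hangs by its collar in the stand hole, tip 10 mm above the table.
- gauge_tip (a point): The tip point of the seam gauge (same as its origin).
- oil_bottle: Black bottle with green and white label and red cap, 43 mm diameter, 105 mm tall, body cylindrical from 5 to about 70 mm above its foot, fallen over and lying on the housing across the seam with its cap roughly towards the mat. Origin at the centre of its foot; z runs along it to the cap.
- jar: Bystander: jar with green lid, 59 mm diameter, 70 mm tall, standing on the mat; origin at the centre of its foot.
- ink_bottle: Bystander: grey bottle with black cap, 49 mm diameter, 90 mm tall, standing on the mat; origin at the centre of its foot.
- cleaner_bottle: Bystander: tall blue bottle with white cap, 63 mm diameter, 190 mm tall, standing beside the housing (it and the glue bottle may change places); origin at the centre of its foot.
- glue_bottle: Bystander: white bottle with blue cap, 59 mm diameter, 165 mm tall, standing beside the housing; origin at the centre of its foot.
- seam0 (a point): Point on the seam's floor, in its middle: the start, 8 mm inside the housing's +y face, by the green dot (housing x -30, y 92 mm).
- seam1 (a point): Point on the seam's floor, in its middle: 32 mm further along (housing x -30, y 60 mm).
- seam2 (a point): Point on the seam's floor, in its middle: 62 mm along (housing x -30, y 30 mm).
- seam3 (a point): Point on the seam's floor, in its middle: the first corner (housing x -30, y 0 mm).
- seam4 (a point): Point on the seam's floor, in its middle: the middle of the cross leg (housing x 0, y 0 mm).
- seam5 (a point): Point on the seam's floor, in its middle: the second corner (housing x 30, y 0 mm).
- seam6 (a point): Point on the seam's floor, in its middle: 30 mm past the second corner (housing x 30, y -30 mm).
- seam7 (a point): Point on the seam's floor, in its middle: 60 mm past it (housing x 30, y -60 mm).
- seam8 (a point): Point on the seam's floor, in its middle: the end, 8 mm inside the -y face, by the red dot (housing x 30, y -92 mm).

How it is judged:
On the way, in this order (a step that is already met when the one before it is completed fails the run):
1. the oil bottle stands upright in the white ring, let go (angle between oil_bottle's own z axis and vertical below 0.12 rad and horizontal distance between oil_bottle and mat_spot below 0.022 m and height (world z) of oil_bottle below 0.01 m and contact force between oil_bottle and the fingers below 0.2 N), for 0.3 s.
2. the gauge's tip is down in the seam at the start (within 6 mm of seam0) (distance between gauge_tip and seam0 below 0.006 m and angle between gauge's own z axis and vertical below 0.35 rad).
3. the gauge's tip is down in the seam at the first leg (within 6 mm of seam1) (distance between gauge_tip and seam1 below 0.006 m and angle between gauge's own z axis and vertical below 0.35 rad).
4. the gauge's tip is down in the seam at the first leg, further (within 6 mm of seam2) (distance between gauge_tip and seam2 below 0.006 m and angle between gauge's own z axis and vertical below 0.35 rad).
5. the gauge's tip is down in the seam at the first corner (within 6 mm of seam3) (distance between gauge_tip and seam3 below 0.006 m and angle between gauge's own z axis and vertical below 0.35 rad).
6. the gauge's tip is down in the seam at the middle of the cross leg (within 6 mm of seam4) (distance between gauge_tip and seam4 below 0.006 m and angle between gauge's own z axis and vertical below 0.35 rad).
7. the gauge's tip is down in the seam at the second corner (within 6 mm of seam5) (distance between gauge_tip and seam5 below 0.006 m and angle between gauge's own z axis and vertical below 0.35 rad).
8. the gauge's tip is down in the seam at the last leg (within 6 mm of seam6) (distance between gauge_tip and seam6 below 0.006 m and angle between gauge's own z axis and vertical below 0.35 rad).
9. the gauge's tip is down in the seam at the last leg, further (within 6 mm of seam7) (distance between gauge_tip and seam7 below 0.006 m and angle between gauge's own z axis and vertical below 0.35 rad).
10. the gauge's tip is down in the seam at the end (within 6 mm of seam8) (distance between gauge_tip and seam8 below 0.006 m and angle between gauge's own z axis and vertical below 0.35 rad).
At the end, for the whole second after the job is handed in: Oil bottle upright (0.12 rad) on the mat, foot within 22 mm of the ring centre; gauge hanging upright (0.12 rad) in the stand hole, tip within 8 mm of its axis, 4 to 16 mm above the table; both at rest; jar and other three bottles upright, within 25 mm of their starts (angle between each of oil_bottle, gauge, jar, ink_bottle, cleaner_bottle, glue_bottle's own z axis and vertical below 0.12 rad and horizontal distance between oil_bottle and mat_spot below 0.022 m and height (world z) of oil_bottle below 0.01 m and horizontal distance between gauge_tip and stand_hole below 0.008 m and height (world z) of gauge_tip between 0.004 and 0.016 m and linear speed of each of gauge, oil_bottle below 0.02 m/s and distance of each of jar, ink_bottle, cleaner_bottle, glue_bottle from where it was at the start of the episode below 0.025 m); the robot touches nothing.
It fails at once if the jar, the ink bottle, the cleaner bottle or the glue bottle is pushed more than 25 mm or tilted by more than 0.25 rad (distance of any of jar, ink_bottle, cleaner_bottle, glue_bottle from where it was at the start of the episode above 0.025 m or angle between any of jar, ink_bottle, cleaner_bottle, glue_bottle's own z axis and vertical above 0.25 rad).
It fails at once if between the ends of the seam (more than 25 mm from the end faces) the tip leaves the seam: it is over 4.5 mm above the seam's floor and less than 45 mm above the table (x of gauge_tip in the frame of housing between -0.075 and 0.075 m and y of gauge_tip in the frame of housing between -0.075 and 0.075 m and z of gauge_tip in the frame of housing between 0.0215 and 0.045 m).
It fails at once if the gauge moves faster than 0.12 m/s in the seam, between its ends (x of gauge_tip in the frame of housing between -0.075 and 0.075 m and y of gauge_tip in the frame of housing between -0.075 and 0.075 m and z of gauge_tip in the frame of housing between 0 and 0.0215 m and linear speed of gauge above 0.12 m/s).
It fails at once if the gauge presses on the housing with more than 20 N (contact force between gauge and housing above 20 N).
It also fails if it takes over 72 s, if anything falls off the work surface, if the arm or the gripper's body presses on something with over 40 N, if the wrist force passes 120 N, or if a joint passes its speed limit or range.

## Working session

There is one attempt and no reset: what is moved stays moved. The work goes in short steps, Python scripts to look and compute and a tool call to move; the robot and the scene stay as the last step left them, time stands still between calls to the robot, and variables do not carry over. Pictures are saved under pics/ and viewed, at most 11 in all, crops included, and the job is handed in when it is done.

Besides the shell and the picture viewer there is one more tool, called after "Emit:" as name(argument=value, ...), one argument or row to a line, values as JSON. step_arm: Moves the arm, as the interface text tells. Its arguments: {"type":"object","properties":{"motion":{"type":"array"},"force":{"type":"number"}},"required":["motion"]}

```bash
mkdir -p pics; ls; cat > h.py <<'E'
import numpy as np, cv2
from scipy.spatial.transform import Rotation as R
from plant import r
def world(s,p): return R.from_quat(s["orientation"]).apply(p)+np.array(s["xyz"])
def cloud(s):
    d=s["depth"]; v,u=np.indices(d.shape)
    p=np.stack([(u-s["cx"])/s["fx"]*d,(v-s["cy"])/s["fy"]*d,d],-1)
    return world(s,p.reshape(-1,3)).reshape(d.shape+(3,))
def save(s,n): cv2.imwrite("pics/"+n,cv2.cvtColor(s["pixels"],cv2.COLOR_RGB2BGR))
E
python3 - <<'E'
from h import *
np.set_printoptions(precision=4,suppress=True)
for c in ["top","scene"]:
    s=r.snapshot(c); save(s,c+"0.png"); np.savez(c+"0.npz",**s)
    print(c,s["xyz"],s["orientation"],s["fx"],s["cx"],s["cy"])
    for t in ["housing","mat","mat_spot","stand","stand_hole","gauge","oil_bottle","jar","ink_bottle","cleaner_bottle","glue_bottle","seam0","seam3","seam5","seam8"]:
        for o in r.search_frame(c,t)[:2]: print(t,round(o["score"],2),world(s,np.array(o["at"])))
print(r.tip_reach,r.get_state())
E
```

```text
pics
top [ 0.3409 -0.0228  1.2596] [-0.6954  0.714  -0.0487  0.0658] 490.9572232771922 274.8882431380233 202.1657238896045
housing 0.75 [0.5699 0.0206 0.0211]
mat 0.66 [0.4869 0.2869 0.0025]
mat 0.31 [0.5646 0.0185 0.0212]
mat_spot 0.76 [0.4813 0.2853 0.0055]
mat_spot 0.55 [ 0.4282 -0.2835  0.0529]
stand 0.78 [ 0.4311 -0.2846  0.0547]
stand_hole 0.67 [ 0.4294 -0.2848  0.0589]
gauge 0.74 [ 0.4339 -0.2906  0.1055]
gauge 0.2 [0.4035 0.2799 0.0739]
oil_bottle 0.85 [0.5307 0.0193 0.0634]
jar 0.95 [0.577  0.2778 0.0756]
ink_bottle 0.64 [0.4073 0.2807 0.0735]
ink_bottle 0.36 [0.5634 0.0178 0.0296]
cleaner_bottle 0.75 [0.6884 0.0038 0.1453]
glue_bottle 0.89 [ 0.5643 -0.1709  0.1295]
seam0 0.75 [0.5655 0.0173 0.0259]
seam3 0.75 [0.5655 0.0173 0.0259]
seam5 0.75 [0.5655 0.0173 0.0259]
seam8 0.75 [0.5655 0.0173 0.0259]
scene [-0.2059 -0.5847  0.5189] [ 0.755  -0.3747  0.2418 -0.4807] 462.12315296444865 274.129675903101 220.83985919351477
housing 0.91 [ 0.5262 -0.0268  0.0248]
mat 0.67 [0.4767 0.2683 0.0046]
mat 0.66 [ 0.5221 -0.0232  0.0276]
mat_spot 0.73 [0.4755 0.2711 0.0035]
stand 0.65 [ 0.4
[... 530 characters left out ...]
am3 0.57 [0.4756 0.2701 0.0052]
seam5 0.69 [ 0.5246 -0.0247  0.0302]
seam5 0.57 [0.4756 0.2701 0.0052]
seam8 0.69 [ 0.5246 -0.0247  0.0302]
seam8 0.57 [0.4756 0.2701 0.0052]
0.022 {'clock': 1.6, 'q': array([-1.2592,  0.6891, -0.1946,  1.5653,  0.1573,  0.9025, -0.2151]), 'qd': array([-0.0001,  0.0015, -0.0003, -0.0013,  0.0008, -0.0015, -0.0016]), 'joint_torque': array([  0.0005, -52.7502,  -1.267 , -15.3741,  -0.0519,  -0.0006,
         0.    ]), 'tool_pos': array([0.1714, 0.6011, 0.2608]), 'eef_rot': array([ 0.1384,  0.9904,  0.0001, -0.    ]), 'contact_force': array([ 0.6661, -0.328 , -0.3606]), 'moment': array([0.0087, 0.0695, 0.0382]), 'finger_force': 0.0, 'opening': 1.0019860215661798}
```

View images.

View pics/top0.png

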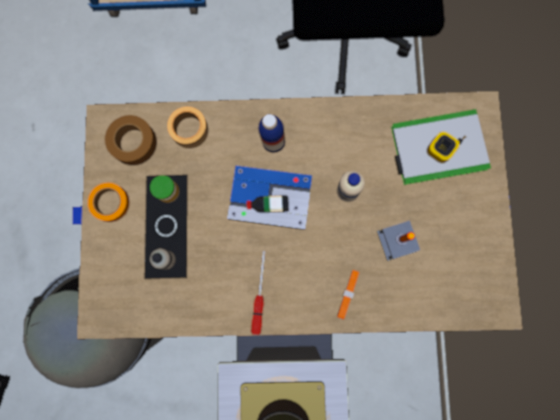

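View pics/scene0.png

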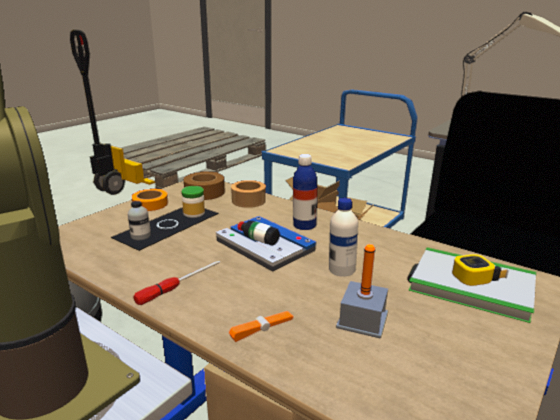

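```bash
cat > m.py <<'E'
from h import *
np.set_printoptions(precision=4,suppress=True)
def rect(P,m,dil=0):
    xy=(P[m][:,:2]*1e4).astype(np.float32); c,wh,a=cv2.minAreaRect(xy); b=cv2.boxPoints((c,wh,a))/1e4
    return np.array(c)/1e4,np.array(wh)/1e4,a
for c in ["top","scene"]:
    s=dict(np.load(c+"0.npz")); P=cloud(s); I=s["pixels"].astype(int); x,y,z=P[...,0],P[...,1],P[...,2]
    hsv=cv2.cvtColor(s["pixels"],cv2.COLOR_RGB2HSV).astype(int)
    print(c,"table z",np.median(z[(abs(x-.45)<.03)&(abs(y)<.05)]))
    def comp(m):
        n,l,st,_=cv2.connectedComponentsWithStats(m.astype(np.uint8)); return l==1+np.argmax(st[1:,4])
    m=(abs(x-.565)<.13)&(abs(y-.018)<.16)&(z>.021)&(z<.0275)
    m=comp(m); print("housing",m.sum(),rect(P,m), np.median(z[m]))
    near=(abs(x-.565)<.1)&(abs(y-.018)<.12)&(z<.035)
    H,S,V=hsv[...,0],hsv[...,1],hsv[...,2]
    for nme,mm in [("red",near&((H<6)|(H>174))&(S>130)&(V>80)),("green",near&(H>45)&(H<80)&(S>110)&(V>80))]:
        n,l,st,ce=cv2.connectedComponentsWithStats(mm.astype(np.uint8))
        for i in range(1,n):
            if st[i,4]>4: print(nme,st[i,4],ce[i],P[l==i].mean(0))
    m=(abs(x-.48)<.17)&(abs(y-.285)<.1)&(z<.012)&(V<60); print("mat",rect(P,comp(m)))
    m=(abs(x-.48)<.035)&(abs(y-.285)<.045)&(z<.012)&(V>120)&(S<80); m=comp(m); print("ring",m.sum(),(P[m].max(0)+P[m].min(0))/2, np.ptp(P[m],0),np.median(z[m]))
    m=(abs(x-.42)<.07)&(abs(y+.29)<.07)&(z>.05)&(z<.059); m=comp(m); print("stand",m.sum(),rect(P,m),np.median(z[m]))
    m=(abs(x-.42)<.08)&(abs(y+.29)<.08)&(z>.08); 
    for lo,hi in [(.07,.085),(.085,.1),(.1,.12),(.12,.14),(.14,.152),(.152,.16)]:
        k=m&(z>lo)&(z<hi)
        if k.sum()>2: print("handle",lo,k.sum(),P[k].min(0),P[k].max(0))
    print("gtopz",np.percentile(z[m],[95,100]))
    m=(abs(x-.54)<.07)&(abs(y-.03)<.1)&(z>.034); m=comp(m); Q=P[m]
    q=Q[:,:2]-Q[:,:2].mean(0); u=np.linalg.svd(q,full_matrices=False)[2][0]; u*=np.sign(u[1]); t=q@u; w=q@np.array([-u[1],u[0]])
    print("bottle",m.sum(),Q.mean(0),"axis",u,"t",t.min(),t.max(),Q[:,2].max())
    for a in np.arange(t.min(),t.max(),.012):
        k=(t>=a)&(t<a+.012); print("  %.3f w %.4f %.4f z %.4f"%(a,w[k].min(),w[k].max(),Q[k,2].max()),I[m][k].mean(0))
    print("foot at",Q[:,:2].mean(0)+u*t.min(), "cap end",Q[:,:2].mean(0)+u*t.max())
    np.save(c+"z.npy",z)
E
python3 m.py
python3 - <<'E'
import cv2
i=cv2.imread("pics/top0.png")
a=cv2.resize(i[150:265,140:420],None,fx=2.8,fy=2.8,interpolation=cv2.INTER_CUBIC); cv2.imwrite("pics/top_crop.png",a)
E
```

```text
top table z 0.00033686499350449317
housing 1383 (array([0.5793, 0.0155]), array([0.2   , 0.0964]), 80.82539367675781) 0.024765437885241104
green 8 [243.125 213.125] [0.5171 0.0859 0.0261]
mat (array([0.4934, 0.2893]), array([0.105 , 0.2628]), 89.72818756103516)
ring 103 [0.49   0.2888 0.0035] [0.0474 0.0551 0.0139] 0.004507012024169699
stand 712 (array([ 0.4376, -0.3003]), array([0.0758, 0.0712]), 15.959074020385742) 0.05512068539288151
handle 0.07 5 [ 0.4289 -0.2993  0.0806] [ 0.4337 -0.2922  0.0848]
handle 0.085 11 [ 0.4302 -0.2961  0.0861] [ 0.4444 -0.2916  0.0991]
handle 0.1 18 [ 0.4285 -0.3014  0.1029] [ 0.4456 -0.2907  0.1184]
handle 0.12 17 [ 0.4291 -0.3032  0.1245] [ 0.4439 -0.291   0.1388]
handle 0.14 24 [ 0.43   -0.3097  0.1408] [ 0.4463 -0.2913  0.152 ]
handle 0.152 34 [ 0.43   -0.3065  0.1525] [ 0.4457 -0.2946  0.1598]
gtopz [0.1574 0.1598]
bottle 630 [0.5327 0.0192 0.062 ] axis [0.0047 1.    ] t -0.04763897588488811 0.05714082599179212 0.07332860899140892
  -0.048 w -0.0246 0.0172 z 0.0707 [54.2368 56.3947 63.4474]
  -0.036 w -0.0206 0.0185 z 0.0726 [161.1282 164.5769 16
[... 1427 characters left out ...]
83 0.0555] axis [-0.0656  0.9978] t -0.04021545764614564 0.06722890418674903 0.07039142890159544
  -0.040 w -0.0265 0.0132 z 0.0700 [32.1317 32.7904 37.4072]
  -0.028 w -0.0188 0.0124 z 0.0695 [88.1667 88.8718 89.0641]
  -0.016 w -0.0185 0.0132 z 0.0696 [211.9639 205.9398 195.241 ]
  -0.004 w -0.0203 0.0121 z 0.0704 [213.0526 207.3421 197.3026]
  0.008 w -0.0210 0.0109 z 0.0691 [102.5584 138.987  108.039 ]
  0.020 w -0.0187 0.0104 z 0.0704 [45.2895 76.5263 56.8816]
  0.032 w -0.0190 0.0092 z 0.0693 [36.9333 39.7333 48.15  ]
  0.044 w -0.0107 0.0009 z 0.0599 [56.0769 35.6923 36.0769]
  0.056 w -0.0218 -0.0013 z 0.0591 [151.45   47.675  45.25 ]
foot at [ 0.5306 -0.0319] cap end [0.5235 0.0754]
```

View pics/top_crop.png

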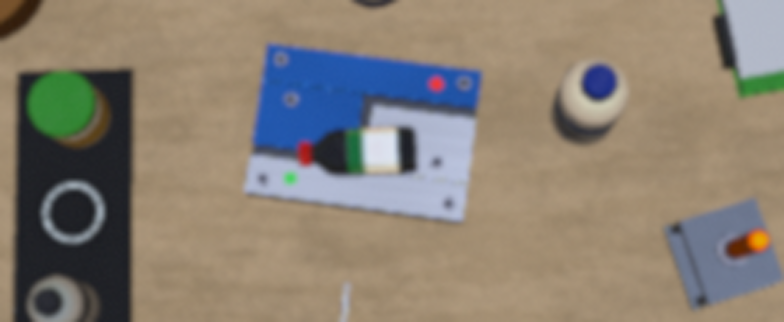

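```bash
cat >> h.py <<'E'
np.set_printoptions(precision=4,suppress=True)
def Rt(y,z):
    y=np.array(y,float);z=np.array(z,float);y/=np.linalg.norm(y);z/=np.linalg.norm(z);return R.from_matrix(np.stack([np.cross(y,z),y,z],1))
def rel(p0,R0,grasp,Rn):
    p=np.array(grasp)-.003*Rn.apply([0,0,1])
    return "dp",np.round(R0.inv().apply(p-p0)*1e3,1),"twist",np.round((R0.inv()*Rn).as_rotvec(),4)
def cur():
    s=r.get_state(); return s["tool_pos"],R.from_quat(s["eef_rot"])
E
python3 - <<'E'
from h import *
p,R0=cur()
d=np.array([0,-.5,-.866]);G=np.array([.534,.013,.053])
print(rel(p,R0,G-.13*d,Rt([1,0,0],d)))
print(rel(p,R0,[.45,.15,.26],Rt([1,0,0],[0,0,-1])))
E
```

```text
('dp', array([-491.8, -402.2,   92.5]), 'twist', array([ 0.3381, -0.448 ,  1.2616]))
('dp', array([-391.7, -357.4,   -2.3]), 'twist', array([ 0.0001, -0.0001,  1.293 ]))
```

Emit:
step_arm(
  motion=[
    {"dp": [-390, -357, 0], "twist": [0, 0, 1.293], "hand": 0.6},
    {"dp": [-390, -357, 0], "twist": [0, 0, 1.293], "hand": 0.6},
    {"dp": [-390, -357, 0], "twist": [0, 0, 1.293], "hand": 0.6},
    {"dp": [-390, -357, 0], "twist": [0, 0, 1.293], "hand": 0.6},
    {"dp": [-390, -357, 0], "twist": [0, 0, 1.293], "hand": 0.6},
  ],
  force=25,
)

```text
clock: 2.22
tool_pos: [0.3362, 0.3335, 0.2611]
eef_rot: [0.573, 0.819, 0.001, 0.0]
contact_force: [1.4, 0.9, -0.3]
opening: 0.803
finger_force: 0.0
```

```bash
python3 - <<'E'
from h import *
p,R0=cur();print(p,R0.as_matrix(),r.get_state()["q"],r.get_state()["clock"])
d=np.array([0,-.5,-.866]);G=np.array([.534,.013,.053])
print(rel(p,R0,G-.13*d,Rt([1,0,0],d)))
E
```

```text
[0.3362 0.3335 0.2611] [[-0.3426  0.9395  0.0009]
 [ 0.9395  0.3426  0.001 ]
 [ 0.0006  0.0012 -1.    ]] [-0.9045  0.4942  0.0389  2.0163 -0.0313  0.6304 -0.4953] 2.225
('dp', array([-306.4,   98.7,   92.8]), 'twist', array([ 0.0925, -0.519 ,  0.3413]))
```

Emit:
step_arm(
  motion=[
    {"dp": [-306, 99, 93], "twist": [0.0925, -0.519, 0.341], "hand": 0.6},
    {"dp": [-306, 99, 93], "twist": [0.0925, -0.519, 0.341], "hand": 0.6},
    {"dp": [-306, 99, 93], "twist": [0.0925, -0.519, 0.341], "hand": 0.6},
    {"dp": [-306, 99, 93], "twist": [0.0925, -0.519, 0.341], "hand": 0.6},
    {"dp": [-306, 99, 93], "twist": [0.0925, -0.519, 0.341], "hand": 0.6},
  ],
)

```text
clock: 2.85
tool_pos: [0.5227, 0.1001, 0.1723]
eef_rot: [0.679, 0.687, -0.183, 0.184]
contact_force: [1.0, 0.4, -0.6]
opening: 0.801
finger_force: 0.0
```

```bash
python3 - <<'E'
from h import *
p,R0=cur();print(p,R0.as_matrix(),r.get_state()["q"],r.get_state()["clock"])
d=np.array([0,-.5,-.866]);G=np.array([.534,.013,.053])
print(rel(p,R0,G-.13*d,Rt([1,0,0],d)))
print(rel(p,R0,G-.0*d,Rt([1,0,0],d)))
E
```

```text
[0.5227 0.1001 0.1723] [[-0.0094  0.9999  0.0042]
 [ 0.8655  0.0102 -0.5008]
 [-0.5008 -0.0011 -0.8656]] [-0.7617  0.8564  0.4121  1.8312  0.2419  0.7462 -0.6341] 2.85
('dp', array([-15.9,  11.1,  14. ]), 'twist', array([0.0042, 0.0009, 0.0094]))
('dp', array([-15.8,  10.6, 144. ]), 'twist', array([0.0042, 0.0009, 0.0094]))
```

Emit:
step_arm(
  motion=[
    {"dp": [-16, 11, 20], "twist": [0.004, 0.001, 0.009], "hand": 0.6},
    {"dp": [-16, 11, 65], "twist": [0.004, 0.001, 0.009], "hand": 0.6},
    {"dp": [-16, 11, 105], "twist": [0.004, 0.001, 0.009], "hand": 0.6},
    {"dp": [-16, 11, 135], "twist": [0.004, 0.001, 0.009], "hand": 0.6},
    {"dp": [-16, 11, 144], "twist": [0.004, 0.001, 0.009], "hand": 0.6},
  ],
)

```text
clock: 3.48
tool_pos: [0.532, 0.0126, 0.056]
eef_rot: [0.684, 0.682, -0.184, 0.182]
contact_force: [0.1, -0.7, 0.7]
opening: 0.804
finger_force: 0.0
```

Emit:
step_arm(
  motion=[
    {"dp": [0, 0, 0], "twist": [0, 0, 0], "hand": 0.6},
    {"dp": [0, 0, 0], "twist": [0, 0, 0], "hand": -0.2},
    {"dp": [0, 0, 0], "twist": [0, 0, 0], "hand": -0.5},
    {"dp": [0, 0, 0], "twist": [0, 0, 0], "hand": -0.5},
    {"dp": [0, 0, 0], "twist": [0, 0, 0], "hand": -0.5},
  ],
  force=25,
)

```text
clock: 4.1
tool_pos: [0.5335, 0.0138, 0.0578]
eef_rot: [0.684, 0.682, -0.182, 0.183]
contact_force: [1.1, 0.7, 3.2]
opening: 0.462
finger_force: 24.8
```

```bash
python3 - <<'E'
from h import *
s=r.get_state();print(s)
i=r.snapshot("top"); save(i,"t1.png"); j=r.snapshot("scene"); save(j,"s1.png")
a=cv2.imread("pics/t1.png")[120:300,130:400];b=cv2.imread("pics/s1.png")[120:300,100:370]
cv2.imwrite("pics/c1.png",cv2.resize(np.hstack([a,b]),(800,267)))
E
```

```text
{'clock': 4.1, 'q': array([-0.6252,  1.0531,  0.4263,  1.9142,  0.2852,  0.4299, -0.6425]), 'qd': array([ 0.0016,  0.0018,  0.0004, -0.0011,  0.0003,  0.0013, -0.0001]), 'joint_torque': array([  0.5804, -50.246 ,   9.0823,  -2.2964,   0.4769,   1.2605,
         0.0103]), 'tool_pos': array([0.5335, 0.0138, 0.0578]), 'eef_rot': array([ 0.6843,  0.6819, -0.1824,  0.1831]), 'contact_force': array([1.1168, 0.7392, 3.1771]), 'moment': array([ 0.2978, -0.0891,  0.1082]), 'finger_force': 24.815537030303858, 'opening': 0.4623165301166847}
```

View pics/c1.png

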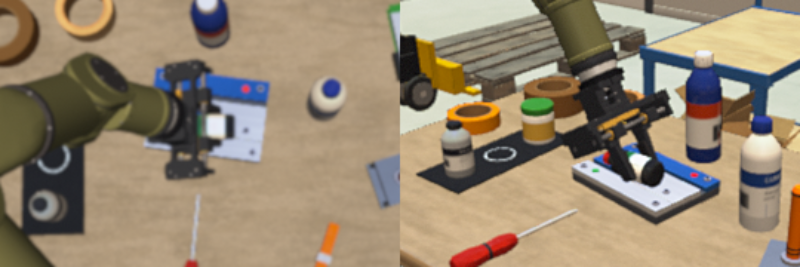

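Emit:
step_arm(
  motion=[
    {"dp": [-15, 0, -26], "twist": [0, 0, 0], "hand": -0.5},
    {"dp": [-40, 0, -69], "twist": [0, 0, 0], "hand": -0.5},
    {"dp": [-65, 0, -113], "twist": [0, 0, 0], "hand": -0.5},
    {"dp": [-75, 0, -130], "twist": [0, 0.15, 0], "hand": -0.5},
    {"dp": [-75, 0, -130], "twist": [0, 0.3, 0], "hand": -0.5},
  ],
)

```text
clock: 4.82
tool_pos: [0.5331, 0.0143, 0.209]
eef_rot: [0.704, 0.702, -0.076, 0.078]
contact_force: [-0.6, -0.1, -1.0]
opening: 0.463
finger_force: 24.8
```

```bash
python3 - <<'E'
from h import *
p,R0=cur();s=r.get_state();print(p,R0.as_matrix(),s["q"],s["opening"],s["finger_force"])
d=np.array([0,.866,-.5])
print(rel(p,R0,[.5,.14,.22],Rt([1,0,0],d)))
E
```

```text
[0.5331 0.0143 0.209 ] [[ 0.0025  1.      0.0024]
 [ 0.9761 -0.0019 -0.2173]
 [-0.2173  0.0029 -0.9761]] [-0.3595  0.6706  0.2055  1.9008  0.1508  0.6264 -0.3216] 0.4629696166528889 24.816954991556486
('dp', array([117.3, -33.3, -39. ]), 'twist', array([ 0.0037,  1.2662, -0.0006]))
```

Emit:
step_arm(
  motion=[
    {"dp": [117, -33, -39], "twist": [0.004, 1.266, 0], "hand": -0.5},
    {"dp": [117, -33, -39], "twist": [0.004, 1.266, 0], "hand": -0.5},
    {"dp": [117, -33, -39], "twist": [0.004, 1.266, 0], "hand": -0.5},
    {"dp": [117, -33, -39], "twist": [0.004, 1.266, 0], "hand": -0.5},
    {"dp": [117, -33, -39], "twist": [0.004, 1.266, 0], "hand": -0.5},
  ],
)

```text
clock: 5.45
tool_pos: [0.5, 0.1358, 0.2202]
eef_rot: [0.665, 0.662, 0.244, -0.244]
contact_force: [0.1, 0.5, -2.5]
opening: 0.463
finger_force: 24.8
```

```bash
python3 - <<'E'
from h import *
p,R0=cur();s=r.get_state();print(p,R0.as_matrix(),s["q"],s["opening"],s["finger_force"])
d=np.array([0,.866,-.5])
print(rel(p,R0,[.493,.18,.16],Rt([1,0,0],d)))
E
```

```text
[0.5    0.1358 0.2202] [[ 0.0035  1.      0.0005]
 [ 0.7618 -0.003   0.6479]
 [ 0.6479 -0.0019 -0.7618]] [ 0.4703  0.815  -0.7421  2.0108 -0.4486  0.4458  0.3254] 0.4629064223836157 24.81472015239433
('dp', array([-6.3, -7. , 71.7]), 'twist', array([ 0.0011,  0.3424, -0.0034]))
```

Emit:
step_arm(
  motion=[
    {"dp": [-3, -7, 36], "twist": [0.001, 0.17, -0.003], "hand": -0.5},
    {"dp": [-6, -7, 72], "twist": [0.001, 0.342, -0.003], "hand": -0.5},
    {"dp": [-6, -7, 72], "twist": [0.001, 0.342, -0.003], "hand": -0.5},
    {"dp": [-6, -7, 72], "twist": [0.001, 0.342, -0.003], "hand": -0.5},
  ],
)

```text
clock: 5.95
tool_pos: [0.4933, 0.1784, 0.163]
eef_rot: [0.613, 0.615, 0.351, -0.351]
contact_force: [0.4, 0.1, 0.5]
opening: 0.464
finger_force: 24.8
```

```bash
python3 - <<'E'
from h import *
p,R0=cur();s=r.get_state();print(p,R0.as_matrix(),s["q"],s["opening"],s["finger_force"])
c=r.snapshot("scene");P=cloud(c);save(c,"s2.png");c2=r.snapshot("top");P2=cloud(c2);save(c2,"t2.png")
g=p+.003*R0.apply([0,0,1]);print("grasp",g)
# bottle points: below gripper
for Q in (P,P2):
  m=(abs(Q[...,0]-g[0])<.03)&(abs(Q[...,1]-g[1])<.035)&(Q[...,2]>.09)&(Q[...,2]<.26);q=Q[m]
  for a in np.arange(.09,.26,.012):
    k=q[(q[:,2]>=a)&(q[:,2]<a+.012)]
    if len(k)>3: print("%.3f"%a,len(k),k.min(0),k.max(0))
a=cv2.imread("pics/s2.png")[100:280,80:350];b=cv2.imread("pics/t2.png")[120:300,110:380]
cv2.imwrite("pics/c2.png",cv2.resize(np.hstack([a,b]),(800,267)))
E
```

```text
[0.4933 0.1784 0.163 ] [[-0.0025  1.     -0.0011]
 [ 0.5073  0.0023  0.8618]
 [ 0.8618  0.0016 -0.5073]] [ 0.6325  1.201  -0.9973  2.0424 -0.4912  0.2889  0.5531] 0.46382604787472786 24.813908463311236
grasp [0.4933 0.181  0.1615]
0.114 10 [0.4741 0.1706 0.1239] [0.497  0.1834 0.1258]
0.126 33 [0.4768 0.1661 0.1264] [0.5041 0.1796 0.136 ]
0.198 7 [0.4833 0.1812 0.2036] [0.5117 0.2015 0.21  ]
0.210 53 [0.4846 0.1789 0.21  ] [0.5045 0.2006 0.222 ]
0.222 40 [0.4832 0.1776 0.2227] [0.5079 0.1977 0.229 ]
0.126 10 [0.4788 0.1676 0.1266] [0.5029 0.172  0.1351]
0.138 16 [0.4752 0.1676 0.1399] [0.5051 0.1767 0.1498]
0.150 21 [0.4676 0.1674 0.1525] [0.5199 0.2017 0.162 ]
0.162 88 [0.4635 0.1541 0.162 ] [0.5231 0.2012 0.1738]
0.174 106 [0.4641 0.1528 0.1741] [0.5229 0.1962 0.186 ]
0.186 47 [0.4636 0.1502 0.1862] [0.5225 0.2058 0.1977]
0.198 148 [0.4733 0.1689 0.1981] [0.5114 0.2092 0.2099]
0.210 47 [0.4637 0.1465 0.2101] [0.5228 0.2    0.222 ]
0.222 84 [0.4832 0.1502 0.2222] [0.5219 0.1995 0.2338]
```

View pics/c2.png

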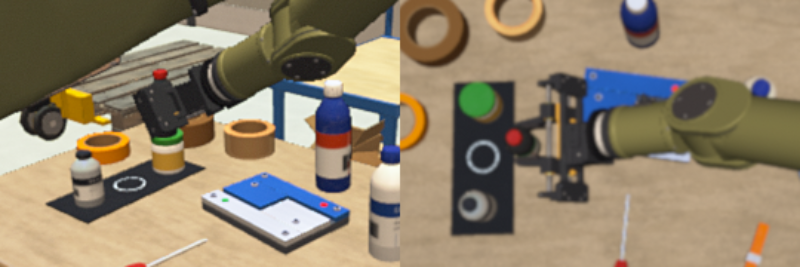

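Emit:
step_arm(
  motion=[
    {"dp": [25, -1, 43], "twist": [0, 0, 0], "hand": -0.5},
    {"dp": [50.7, -1, 86.2], "twist": [0, 0, 0], "hand": -0.5},
    {"dp": [24.9, -1, 101.4], "twist": [0, 0, 0], "hand": -0.5},
    {"dp": [-9.6, -1, 121.7], "twist": [0, 0, 0], "hand": -0.5},
    {"dp": [-35.5, -1, 136.9], "twist": [0, 0, 0], "hand": -0.5},
  ],
)

```text
clock: 6.68
tool_pos: [0.497, 0.2766, 0.07]
eef_rot: [0.611, 0.618, 0.352, -0.348]
contact_force: [-0.9, 0.1, 0.2]
opening: 0.465
finger_force: 24.8
```

```bash
python3 - <<'E'
from h import *
p,R0=cur();s=r.get_state();print(p,R0.as_matrix(),s["q"],s["contact_force"])
c=r.snapshot("top");P=cloud(c);save(c,"t3.png")
for a in (.095,.108):
  Q=P;m=(abs(Q[...,0]-.493)<.014)&(abs(Q[...,1]-.288)<.02)&(Q[...,2]>a);q=Q[m];print(len(q),q.min(0),q.max(0),q.mean(0))
for t in ["jar","ink_bottle"]:print([world(c,np.array(o["at"])) for o in r.search_frame("top",t)[:1]])
print(R0.inv().apply([0,0,-18.5]),R0.inv().apply([0,0,-20.5]))
E
```

```text
[0.497  0.2766 0.07  ] [[-0.0106  0.9999  0.0002]
 [ 0.5106  0.0052  0.8598]
 [ 0.8598  0.0093 -0.5106]] [ 0.452   1.4142 -1.0096  2.0116 -0.9084  0.0434  1.0326] [-0.911   0.0638  0.2055]
194 [0.48   0.268  0.0963] [0.5064 0.3068 0.1388] [0.4924 0.2834 0.1196]
163 [0.48   0.2691 0.108 ] [0.5064 0.3056 0.1388] [0.493  0.2844 0.1224]
[array([0.5743, 0.2845, 0.0781])]
[array([0.4028, 0.2814, 0.0728])]
[-15.9054  -0.1712   9.4466] [-17.6249  -0.1898  10.4679]
```

Emit:
step_arm(
  motion=[
    {"dp": [-8, -3, 5], "twist": [0, 0, 0], "hand": -0.5},
    {"dp": [-14, -3, 8], "twist": [0, 0, 0], "hand": -0.5},
    {"dp": [-14, -3, 8], "twist": [0, 0, 0], "hand": -0.5},
  ],
)

```text
clock: 7.2
tool_pos: [0.4929, 0.2763, 0.0522]
eef_rot: [0.612, 0.614, 0.35, -0.353]
contact_force: [-0.4, 0.2, -1.8]
opening: 0.46
finger_force: 24.8
```

```bash
python3 - <<'E'
from h import *
p,R0=cur();s=r.get_state();print(p,R0.as_matrix(),s["q"],s["contact_force"])
E
```

```text
[0.4929 0.2763 0.0522] [[-0.0008  1.     -0.0053]
 [ 0.5045  0.005   0.8634]
 [ 0.8634 -0.002  -0.5045]] [ 0.4543  1.452  -0.998   2.004  -0.9966  0.0434  1.1462] [-0.4409  0.1537 -1.8423]
```

Emit:
step_arm(
  motion=[
    {"dp": [-3.5, 0, 2], "twist": [0, 0, 0], "hand": -0.5},
    {"dp": [-5.5, 0, 3.2], "twist": [0, 0, 0], "hand": -0.5},
    {"dp": [-7, 0, 4], "twist": [0, 0, 0], "hand": -0.5},
    {"dp": [-7, 0, 4], "twist": [0, 0, 0], "hand": -0.5},
  ],
)

```text
clock: 7.7
tool_pos: [0.4921, 0.2774, 0.0458]
eef_rot: [0.611, 0.613, 0.352, -0.357]
contact_force: [-0.1, -5.7, 9.6]
opening: 0.46
finger_force: 24.9
```

```bash
python3 - <<'E'
from h import *
p,R0=cur();s=r.get_state();print(p,R0.as_matrix(),s["q"],s["contact_force"])
c=r.snapshot("top");P=cloud(c);save(c,"t4.png")
Q=P;m=(abs(Q[...,0]-.493)<.014)&(abs(Q[...,1]-.288)<.025)&(Q[...,2]>.085)
I=c["pixels"].astype(int);m&=(I[...,0]>I[...,1]*2);q=Q[m];print("cap",len(q),q.min(0),q.max(0),q.mean(0))
E
```

```text
[0.4921 0.2774 0.0458] [[-0.0002  1.     -0.0072]
 [ 0.4977  0.0064  0.8673]
 [ 0.8673 -0.0035 -0.4977]] [ 0.4555  1.4694 -0.9958  1.9975 -0.999   0.0468  1.1628] [-0.0584 -5.6668  9.6319]
cap 88 [0.4805 0.2795 0.0866] [0.505  0.3032 0.115 ] [0.4914 0.2893 0.1056]
```

Emit:
step_arm(
  motion=[
    {"dp": [1, 0, 0], "twist": [0, 0, 0], "hand": 0.05},
    {"dp": [1, 0, 0], "twist": [0, 0, 0], "hand": 0.15},
    {"dp": [1, 0, 0], "twist": [0, 0, 0], "hand": 0.2},
    {"dp": [1, 0, -4], "twist": [0, 0, 0], "hand": 0.2},
    {"dp": [1, 0, -25], "twist": [0, 0, 0], "hand": 0.2},
  ],
)

```text
clock: 8.38
tool_pos: [0.4915, 0.2557, 0.0559]
eef_rot: [0.612, 0.614, 0.35, -0.356]
contact_force: [-0.4, -0.7, -0.4]
opening: 0.6
finger_force: 0.0
```

Emit:
step_arm(
  motion=[
    {"dp": [0, 0, -30], "twist": [0, 0, 0], "hand": 0.2},
    {"dp": [0, 0, -65], "twist": [0, 0, 0], "hand": 0.2},
    {"dp": [0, 0, -110], "twist": [0, 0, 0], "hand": 0.2},
    {"dp": [40, 0, -140], "twist": [0, 0, 0], "hand": 0.2},
    {"dp": [80, 0, -160], "twist": [0, -0.17, 0], "hand": 0.2},
  ],
)

```text
clock: 9.0
tool_pos: [0.4947, 0.1527, 0.2035]
eef_rot: [0.645, 0.638, 0.295, -0.3]
contact_force: [1.5, 0.2, -0.3]
opening: 0.602
finger_force: 0.0
```

```bash
python3 - <<'E'
from h import *
p,R0=cur();s=r.get_state();print(p,R0.as_matrix(),s["q"],s["contact_force"],s["clock"])
c=r.snapshot("top");P=cloud(c);save(c,"t5.png");np.savez("top5.npz",**c);d=r.snapshot("scene");save(d,"s5.png");np.savez("scene5.npz",**d)
Q=P;I=c["pixels"].astype(int)
m=(abs(Q[...,0]-.493)<.04)&(abs(Q[...,1]-.288)<.04)&(Q[...,2]>.085)&(I[...,0]>I[...,1]*2);q=Q[m];print("cap",len(q),q.min(0),q.max(0),q.mean(0))
for t in ["jar","ink_bottle","oil_bottle"]:print(t,[world(c,np.array(o["at"])) for o in r.search_frame("top",t)[:1]])
a=cv2.imread("pics/s5.png")[100:280,80:350];b=cv2.imread("pics/t5.png")[120:300,110:380]
cv2.imwrite("pics/c5.png",cv2.resize(np.hstack([a,b]),(800,267)))
E
```

```text
[0.4947 0.1527 0.2035] [[ 0.0115  0.9999 -0.0029]
 [ 0.6453 -0.0052  0.764 ]
 [ 0.7639 -0.0107 -0.6453]] [ 0.449   0.8888 -0.6421  2.0419 -0.8953  0.5032  0.8278] [ 1.5274  0.1789 -0.2667] 9.0
cap 97 [0.4771 0.27   0.0853] [0.5019 0.2975 0.1133] [0.4889 0.2805 0.1029]
jar [array([0.5747, 0.2783, 0.0767])]
ink_bottle [array([0.6027, 0.0225, 0.0207])]
oil_bottle [array([0.4813, 0.274 , 0.085 ])]
```

View pics/c5.png

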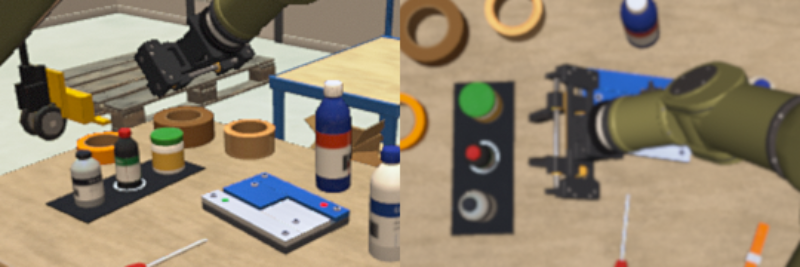

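```bash
python3 - <<'E'
from h import *
from scipy.optimize import least_squares
def fitc(q,rad): return least_squares(lambda c:np.hypot(*(q[:,:2]-c).T)-rad,q[:,:2].mean(0)+[.01,.01],loss="soft_l1",f_scale=.002).x
for n in ["top0","scene0"]:
    s=dict(np.load(n+".npz"));P=cloud(s);I=s["pixels"]
    m=(abs(P[...,0]-.493)<.045)&(abs(P[...,1]-.288)<.04)&(P[...,2]<.01)&(I.min(-1)>95);q=P[m];print(n,"ring",len(q),fitc(q,.0255))
for n in ["top5","scene5"]:
    s=dict(np.load(n+".npz"));P=cloud(s)
    b=(abs(P[...,0]-.492)<.03)&(abs(P[...,1]-.285)<.03)
    for lo,hi in [(.015,.04),(.04,.065)]:
        q=P[b&(P[...,2]>lo)&(P[...,2]<hi)];print(n,lo,len(q),fitc(q,.0215) if len(q)>5 else "")
# housing fit by template: depth-based edges from scene5
s=dict(np.load("scene5.npz"));P=cloud(s);z=P[...,2]
m=(abs(P[...,0]-.565)<.12)&(abs(P[...,1]-.018)<.13)&(z>.0225)&(z<.0275)
n,l,st,_=cv2.connectedComponentsWithStats(m.astype(np.uint8));m=l==1+np.argmax(st[1:,4])
c,wh,a=cv2.minAreaRect((P[m][:,:2]*1e4).astype(np.float32));print("housing",np.array(c)/1e4,wh,a,np.median(z[m]))
E
```

```text
top0 ring 167 [0.4938 0.2892]
scene0 ring 133 [0.4988 0.2913]
top5 0.015 28 [0.4894 0.2854]
top5 0.04 34 [0.489  0.2843]
scene5 0.015 152 [0.4935 0.2865]
scene5 0.04 152 [0.4935 0.2854]
housing [0.5612 0.0182] (2051.52392578125, 1438.4752197265625) 80.2242202758789 0.026165263333473077
```

```bash
cat >> h.py <<'E'
TH=np.deg2rad(-9.8); XH=np.array([np.cos(TH),np.sin(TH),0]); YH=np.array([-np.sin(TH),np.cos(TH),0])
RD=Rt(-YH,[0,0,-1])
E
python3 - <<'E'
from h import *
p,R0=cur()
print(rel(p,R0,[.4385,-.301,.26],RD))
print(rel(p,R0,[.46,.05,.28],Rt([1,0,0],[0,0,-1])))
E
```

```text
('dp', array([-250.7,  -57.8, -387.3]), 'twist', array([-0.7593, -0.6302,  1.6222]))
('dp', array([  -9.8,  -34.2, -131.5]), 'twist', array([-0.0062, -0.8724,  0.0043]))
```

Emit:
step_arm(
  motion=[
    {"dp": [-10, -34, -131], "twist": [-0.006, -0.872, 0.004], "hand": 0.2},
    {"dp": [-10, -34, -131], "twist": [-0.006, -0.872, 0.004], "hand": 0.2},
    {"dp": [-10, -34, -131], "twist": [-0.006, -0.872, 0.004], "hand": 0.2},
    {"dp": [-10, -34, -131], "twist": [-0.006, -0.872, 0.004], "hand": 0.2},
    {"dp": [-10, -34, -131], "twist": [-0.006, -0.872, 0.004], "hand": 0.2},
  ],
)

```text
clock: 9.88
tool_pos: [0.4599, 0.0501, 0.2802]
eef_rot: [0.707, 0.707, -0.004, -0.0]
contact_force: [-0.5, 0.1, -0.9]
opening: 0.6
finger_force: 0.0
```

```bash
python3 - <<'E'
from h import *
p,R0=cur();print(p,r.get_state()["q"])
print(rel(p,R0,[.4385,-.301,.26],RD))
E
```

```text
[0.4599 0.0501 0.2802] [-0.3056  0.4576  0.142   2.018  -0.0943  0.6783 -0.1041]
('dp', array([-351. ,  -21.3,   18.9]), 'twist', array([-0.0001,  0.008 ,  1.7418]))
```

Emit:
step_arm(
  motion=[
    {"dp": [-351, -21, 19], "twist": [0, 0.008, 1.742], "hand": 0.2},
    {"dp": [-351, -21, 19], "twist": [0, 0.008, 1.742], "hand": 0.2},
    {"dp": [-351, -21, 19], "twist": [0, 0.008, 1.742], "hand": 0.2},
    {"dp": [-351, -21, 19], "twist": [0, 0.008, 1.742], "hand": 0.2},
    {"dp": [-351, -21, 19], "twist": [0, 0.008, 1.742], "hand": 0.2},
  ],
)

```text
clock: 10.5
tool_pos: [0.4398, -0.2633, 0.2616]
eef_rot: [0.951, 0.308, -0.002, -0.004]
contact_force: [1.2, 0.4, 0.7]
opening: 0.598
finger_force: 0.0
```

```bash
python3 - <<'E'
from h import *
p,R0=cur();print(p,r.get_state()["q"])
print(rel(p,R0,[.4385,-.301,.26],RD))
E
```

```text
[ 0.4398 -0.2633  0.2616] [ 0.2216  0.5715  0.3707  1.9099 -0.3051  0.7242 -0.174 ]
('dp', array([-23.1,  29.7,  -1.7]), 'twist', array([-0.0087,  0.0044,  0.7968]))
```

Finish the turn, settle, then take a top look at housing (arm is clear of it) before descending.

Emit:
step_arm(
  motion=[
    {"dp": [-23, 30, -2], "twist": [-0.009, 0.004, 0.797], "hand": 0.2},
    {"dp": [-23, 30, -2], "twist": [-0.009, 0.004, 0.797], "hand": 0.2},
    {"dp": [-23, 30, -2], "twist": [-0.009, 0.004, 0.797], "hand": 0.2},
    {"dp": [-23, 30, -2], "twist": [-0.009, 0.004, 0.797], "hand": 0.2},
    {"dp": [-23, 30, -2], "twist": [-0.009, 0.004, 0.797], "hand": 0.2},
  ],
)

```text
clock: 11.12
tool_pos: [0.4394, -0.2991, 0.2638]
eef_rot: [0.997, -0.083, -0.0, 0.001]
contact_force: [0.5, -0.7, 0.2]
opening: 0.601
finger_force: 0.0
```

```bash
python3 - <<'E'
from h import *
p,R0=cur();print(p,R0.as_matrix(),r.get_state()["q"])
G=[.4385,-.301,.13]
print(rel(p,R0,[.4385,-.301,.21],RD),rel(p,R0,G,RD))
s=r.snapshot("top");np.savez("top6.npz",**s);save(s,"t6.png");P=cloud(s);z=P[...,2]
m=(abs(P[...,0]-.565)<.12)&(abs(P[...,1]-.018)<.13)&(z>.021)&(z<.0275)
n,l,st,_=cv2.connectedComponentsWithStats(m.astype(np.uint8));m=l==1+np.argmax(st[1:,4])
c,wh,a=cv2.minAreaRect((P[m][:,:2]*1e4).astype(np.float32));print("housing",np.array(c)/1e4,wh,a,np.median(z[m]))
a=cv2.imread("pics/t6.png")[155:240,215:325];cv2.imwrite("pics/c6.png",cv2.resize(a,None,fx=7,fy=7,interpolation=cv2.INTER_CUBIC))
E
```

```text
[ 0.4394 -0.2991  0.2638] [[ 0.9863 -0.1652 -0.0003]
 [-0.1652 -0.9863 -0.0011]
 [-0.0001  0.0012 -1.    ]] [ 0.1487  0.6355  0.6115  1.8685 -0.4969  0.7935 -0.711 ]
('dp', array([-0.6,  2. , 50.8]), 'twist', array([0.0012, 0.0001, 0.0051])) ('dp', array([ -0.6,   1.9, 130.8]), 'twist', array([0.0012, 0.0001, 0.0051]))
housing [0.5364 0.0225] (1998.73828125, 977.0623168945312) 81.02171325683594 0.024713326792127344
```

View pics/c6.png

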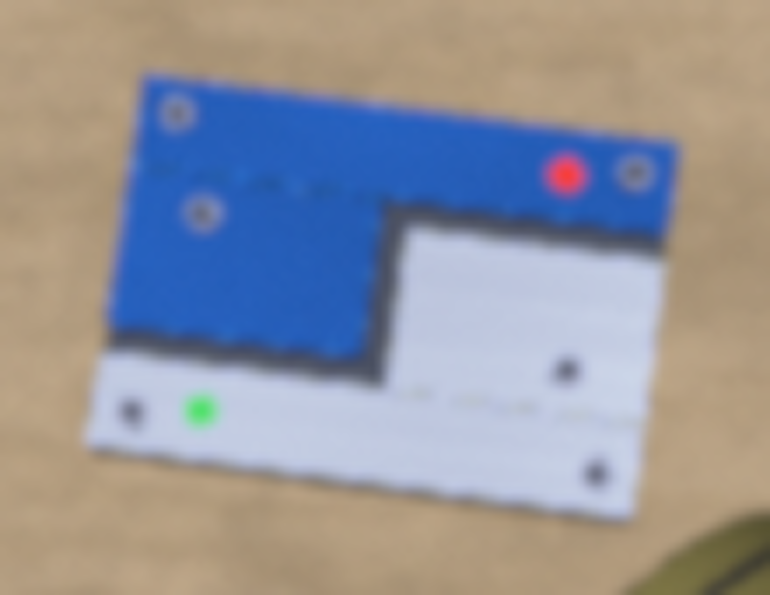

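Emit:
step_arm(
  motion=[
    {"dp": [-0.6, 2, 40], "twist": [0.001, 0, 0.005], "hand": 0.2},
    {"dp": [-0.6, 2, 80], "twist": [0.001, 0, 0.005], "hand": 0.2},
    {"dp": [-0.6, 2, 110], "twist": [0.001, 0, 0.005], "hand": 0.2},
    {"dp": [-0.6, 2, 128], "twist": [0.001, 0, 0.005], "hand": 0.2},
    {"dp": [-0.6, 2, 131], "twist": [0.001, 0, 0.005], "hand": 0.2},
  ],
)

```text
clock: 11.8
tool_pos: [0.4394, -0.3008, 0.1338]
eef_rot: [0.996, -0.084, 0.001, -0.001]
contact_force: [0.4, -0.4, -0.4]
opening: 0.6
finger_force: 0.0
```

```bash
cat > fit.py <<'E'
from h import *
from scipy.optimize import minimize
def fit(f,x0,rows,cols,zt=.0255):
    s=dict(np.load(f)); I=s["pixels"].astype(float)[rows,cols]; k=5
    v,u=np.meshgrid(np.arange(rows.start-.5+.5/k,rows.stop-.5,1/k),np.arange(cols.start-.5+.5/k,cols.stop-.5,1/k),indexing="ij")
    d=R.from_quat(s["orientation"]).apply(np.stack([(u-s["cx"])/s["fx"],(v-s["cy"])/s["fy"],np.ones_like(u)],-1).reshape(-1,3))
    o=np.array(s["xyz"]); W=(o+d*((zt-o[2])/d[:,2])[:,None])[:,:2]
    def labels(p):
        c,si=np.cos(p[2]),np.sin(p[2]); q=W-p[:2]; x=q@[c,si]; y=q@[-si,c]
        ins=(abs(x)<.07)&(abs(y)<.1)
        g=((abs(x+.03)<.005)&(y>-.005))|((abs(x-.03)<.005)&(y<.005))|((abs(x)<.035)&(abs(y)<.005))
        blue=(x>np.where(y>0,-.03,.03))
        return np.where(~ins,0,np.where(g,1,np.where(blue,2,3)))
    def cost(p):
        l=labels(p); A=np.stack([(l==i).reshape(len(I),k,-1,k).mean((1,3)) for i in range(4)],-1)
        A=cv2.GaussianBlur(A,(0,0),.7).reshape(-1,4); B=I.reshape(-1,3); c=np.linalg.lstsq(A,B,rcond=None)[0]
        e=np.abs(A@c-B).sum(1); return np.minimum(e,150).mean()
    r_=minimize(cost,x0,method="Nelder-Mead",options=dict(initial_simplex=np.array(x0)+np.array([[0,0,0],[.004,0,0],[0,.004,0],[0,0,.03]]),xatol=1e-5,fatol=1e-4))
    print(f,r_.x,np.rad2deg(r_.x[2]),r_.fun); return r_.x
fit("top6.npz",[.561,.018,-.165],slice(155,240),slice(215,325))
fit("scene5.npz",[.561,.018,-.165],slice(205,275),slice(205,330))
E
python3 fit.py
python3 - <<'E'
from h import *
p,R0=cur();print(p,r.get_state()["contact_force"])
E
```

```text
top6.npz [ 0.5588  0.0178 -0.1622] -9.292676045173135 18.94527329467356
scene5.npz [ 0.5613  0.0192 -0.1653] -9.468864609128286 67.53701065969756
[ 0.4394 -0.3008  0.1338] [ 0.4027 -0.373  -0.3569]
```

Emit:
step_arm(
  motion=[
    {"dp": [0, 0, 0], "twist": [0, 0, 0], "hand": -0.3},
    {"dp": [0, 0, 0], "twist": [0, 0, 0], "hand": -0.8},
    {"dp": [0, 0, 0], "twist": [0, 0, 0], "hand": -0.8},
    {"dp": [0, 0, 0], "twist": [0, 0, 0], "hand": -0.8},
    {"dp": [0, 0, 0], "twist": [0, 0, 0], "hand": -0.8},
  ],
  force=35,
)

```text
clock: 12.42
tool_pos: [0.441, -0.3011, 0.1362]
eef_rot: [0.996, -0.084, 0.004, 0.0]
contact_force: [0.5, 0.5, 3.3]
opening: 0.191
finger_force: 35.0
```

Emit:
step_arm(
  motion=[
    {"dp": [0, 0, -10], "twist": [0, 0, 0], "hand": -0.8},
    {"dp": [0, 0, -30], "twist": [0, 0, 0], "hand": -0.8},
    {"dp": [0, 0, -60], "twist": [0, 0, 0], "hand": -0.8},
    {"dp": [0, 0, -85], "twist": [0, 0, 0], "hand": -0.8},
    {"dp": [0, 0, -85], "twist": [0, 0, 0], "hand": -0.8},
  ],
)

```text
clock: 13.05
tool_pos: [0.4407, -0.3019, 0.2226]
eef_rot: [0.996, -0.085, 0.005, 0.002]
contact_force: [-0.8, -0.1, -1.9]
opening: 0.193
finger_force: 35.0
```

```bash
python3 - <<'E'
from h import *
p,R0=cur();s=r.get_state();print(p,s["contact_force"],s["opening"],s["finger_force"],R0.as_matrix())
for n in ["scene","top"]:
  c=r.snapshot(n);P=cloud(c);save(c,n+"7.png");I=c["pixels"].astype(int)
  b=(abs(P[...,0]-p[0])<.03)&(abs(P[...,1]-p[1])<.03)
  for lo,hi in [(.09,.1),(.1,.115),(.115,.13),(.13,.142),(.142,.155),(.155,.17),(.17,.185),(.185,.2),(.2,.22),(.22,.25)]:
    q=P[b&(P[...,2]>lo)&(P[...,2]<hi)]
    if len(q)>2: print(n,lo,len(q),q.min(0),q.max(0),np.median(q,0))
a=cv2.imread("pics/scene7.png")[190:340,300:430];cv2.imwrite("pics/c7.png",cv2.resize(a,None,fx=4,fy=4))
H=np.array([.5595,.018,0]);th=-.1625;X=np.array([np.cos(th),np.sin(th),0]);Y=np.array([-np.sin(th),np.cos(th),0])
t=H-.03*X+.088*Y; print("start",t,rel(p,R0,np.array([t[0],t[1],p[2]-.003]),Rt(-Y,[0,0,-1])))
E
```

```text
[ 0.4407 -0.3019  0.2226] [-0.7904 -0.1057 -1.9085] 0.1934345280013142 34.98096110561164 [[ 0.9856 -0.1687  0.0096]
 [-0.1687 -0.9857 -0.004 ]
 [ 0.0101  0.0024 -0.9999]]
scene 0.09 4 [ 0.4395 -0.3039  0.097 ] [ 0.4419 -0.3007  0.0999] [ 0.4408 -0.3021  0.0993]
scene 0.1 22 [ 0.4373 -0.3046  0.1   ] [ 0.4424 -0.2999  0.1148] [ 0.4397 -0.3021  0.1081]
scene 0.115 34 [ 0.4367 -0.3061  0.115 ] [ 0.4431 -0.2991  0.1298] [ 0.4388 -0.303   0.1231]
scene 0.13 20 [ 0.4291 -0.3098  0.1304] [ 0.4427 -0.298   0.1419] [ 0.4381 -0.303   0.1337]
scene 0.142 124 [ 0.4261 -0.316   0.1426] [ 0.4539 -0.2893  0.155 ] [ 0.4336 -0.3057  0.148 ]
scene 0.155 88 [ 0.4306 -0.3116  0.155 ] [ 0.4428 -0.2943  0.1699] [ 0.4336 -0.3056  0.1631]
scene 0.17 87 [ 0.4308 -0.3115  0.17  ] [ 0.4444 -0.2938  0.185 ] [ 0.4341 -0.3053  0.1777]
scene 0.185 89 [ 0.4294 -0.3114  0.1851] [ 0.4433 -0.2958  0.1998] [ 0.4337 -0.3055  0.1919]
scene 0.2 303 [ 0.4261 -0.3269  0.2003] [ 0.4491 -0.2786  0.22  ] [ 0.4338 -0.3053  0.2113]
scene 0.22 592 [ 0.4264 -0.3295  0.22  ] [ 0.4563 -0.2752  0.2499] [ 0.4348 -0.3038  0.2361]
start [0.5441 0.1097 0.    ] ('dp', array([  32.5, -423.1,   -0.7]), 'twist', array([ 0.0024, -0.0101, -0.007 ]))
```

View pics/c7.png

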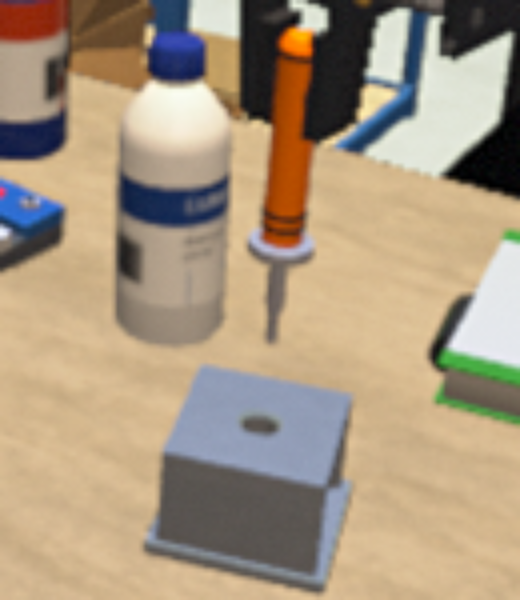

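Emit:
step_arm(
  motion=[
    {"dp": [4, -50, -1], "twist": [0.002, -0.01, -0.007], "hand": -0.8},
    {"dp": [8, -105, -1], "twist": [0.002, -0.01, -0.007], "hand": -0.8},
    {"dp": [12.5, -163, -1], "twist": [0.002, -0.01, -0.007], "hand": -0.8},
    {"dp": [17, -221, -1], "twist": [0.002, -0.01, -0.007], "hand": -0.8},
    {"dp": [21, -275, -1], "twist": [0.002, -0.01, -0.007], "hand": -0.8},
  ],
)

```text
clock: 13.78
tool_pos: [0.5067, -0.0313, 0.2206]
eef_rot: [0.997, -0.081, -0.003, -0.001]
contact_force: [0.6, -0.2, -0.7]
opening: 0.194
finger_force: 35.0
```

Emit:
step_arm(
  motion=[
    {"dp": [4, -50, 0], "twist": [0, 0, 0], "hand": -0.8},
    {"dp": [8, -100, 0], "twist": [0, 0, 0], "hand": -0.8},
    {"dp": [11.5, -148, 0], "twist": [0, 0, 0], "hand": -0.8},
    {"dp": [11.5, -148, 0], "twist": [0, 0, 0], "hand": -0.8},
    {"dp": [11.5, -148, 0], "twist": [0, 0, 0], "hand": -0.8},
  ],
)

```text
clock: 14.4
tool_pos: [0.5416, 0.1098, 0.2211]
eef_rot: [0.997, -0.081, -0.002, -0.0]
contact_force: [1.2, -0.4, -1.3]
opening: 0.191
finger_force: 35.0
```

```bash
cat >> h.py <<'E'
HC=np.array([.5595,.018,0]);th=-.1625;X=np.array([np.cos(th),np.sin(th),0]);Y=np.array([-np.sin(th),np.cos(th),0]);RH=Rt(-Y,[0,0,-1])
def hpos(p): q=p-HC; return np.array([q@X,q@Y,p[2]])*1e3
E
python3 - <<'E'
from h import *
p,R0=cur();s=r.get_state();print(p,s["contact_force"],s["q"],hpos(p),s["opening"])
t=HC-.03*X+.088*Y;print(rel(p,R0,[t[0],t[1],p[2]-.003],RH))
for n in ["scene","top"]:
  c=r.snapshot(n);P=cloud(c);save(c,n+"8.png");np.savez(n+"8.npz",**c)
  b=(abs(P[...,0]-p[0])<.02)&(abs(P[...,1]-p[1])<.02)
  for lo,hi in [(.05,.105),(.105,.115),(.115,.13),(.15,.165),(.165,.18),(.18,.195)]:
    q=P[b&(P[...,2]>lo)&(P[...,2]<hi)]
    if len(q)>2: print(n,lo,len(q),q.min(0),q.max(0),np.median(q,0))
a=cv2.imread("pics/scene8.png")[120:270,190:350];b=cv2.imread("pics/top8.png")[140:240,190:330]
cv2.imwrite("pics/c8.png",cv2.resize(a,None,fx=4,fy=4))
E
```

```text
[0.5416 0.1098 0.2211] [ 1.1581 -0.4324 -1.3334] [-0.6595  0.7479  0.6709  1.8497 -0.6467  0.7805 -1.3715] [-32.4965  87.6983 221.1083] 0.1914692089022399
('dp', array([ 2.5, -0.3, -0. ]), 'twist', array([ 0.0002,  0.0049, -0.0004]))
scene 0.05 8 [0.537  0.1068 0.0972] [0.5442 0.1134 0.1042] [0.5405 0.11   0.1005]
scene 0.105 12 [0.5361 0.1073 0.1052] [0.5448 0.1126 0.115 ] [0.5399 0.1092 0.1093]
scene 0.115 18 [0.5338 0.1041 0.1154] [0.5413 0.1138 0.1296] [0.5387 0.1079 0.1235]
scene 0.15 48 [0.5311 0.0987 0.1506] [0.5478 0.1147 0.1648] [0.5357 0.1046 0.1581]
scene 0.165 51 [0.5307 0.0994 0.1652] [0.5482 0.1155 0.1798] [0.5359 0.104  0.1725]
scene 0.18 48 [0.5318 0.0982 0.1803] [0.5498 0.1126 0.1943] [0.5364 0.1045 0.1876]
```

View pics/c8.png

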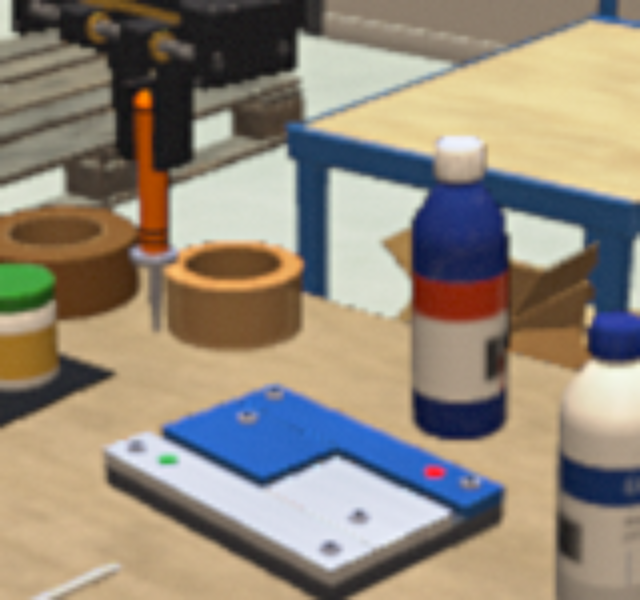

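Emit:
step_arm(
  motion=[
    {"dp": [3.4, -0.5, 0], "twist": [0, 0.005, 0], "hand": -0.8},
    {"dp": [3.4, -0.5, 30], "twist": [0, 0.005, 0], "hand": -0.8},
    {"dp": [3.4, -0.5, 55], "twist": [0, 0.005, 0], "hand": -0.8},
    {"dp": [3.4, -0.5, 64], "twist": [0, 0.005, 0], "hand": -0.8},
    {"dp": [3.4, -0.5, 64], "twist": [0, 0.005, 0], "hand": -0.8},
  ],
)

```text
clock: 15.12
tool_pos: [0.5457, 0.1102, 0.158]
eef_rot: [0.997, -0.082, 0.001, -0.001]
contact_force: [0.3, 0.6, -0.8]
opening: 0.189
finger_force: 35.0
```

```bash
cat > st.py <<'E'
from h import *
s=r.get_state();p,R0=cur();print(hpos(p),"F_h",np.round([s["contact_force"]@X,s["contact_force"]@Y,s["contact_force"][2]],2),"tilt",np.round(R0.apply([0,0,1])[:2],4),"yawerr",np.round((R0.inv()*RH).as_rotvec(),4),round(s["clock"],2),s["opening"])
E
python3 st.py
python3 - <<'E'
from h import *
import fit
E
sed -i 's/^fit("scene5.*$/fit("scene8.npz",[.561,.018,-.165],slice(214,273),slice(210,322))/' fit.py; sed -i 's/^fit("top6.*//' fit.py; python3 fit.py
```

```text
[-28.5244  88.7067 157.9913] F_h [ 0.19  0.65 -0.75] tilt [0.0016 0.001 ] yawerr [-0.0012 -0.0015 -0.0008] 15.12 0.18906006712574883
top6.npz [ 0.5588  0.0178 -0.1622] -9.292676045173135 18.94527329467356
scene5.npz [ 0.5613  0.0192 -0.1653] -9.468864609128286 67.53701065969756
scene8.npz [ 0.5613  0.0192 -0.1649] -9.445722288305028 69.9397358027239
```

Emit:
step_arm(
  motion=[
    {"dp": [-0.5, 0, 4], "twist": [0, 0, 0], "hand": -0.8},
    {"dp": [-0.5, 0, 7], "twist": [0, 0, 0], "hand": -0.8},
    {"dp": [-0.5, 0, 9], "twist": [0, 0, 0], "hand": -0.8},
    {"dp": [-0.5, 0, 9], "twist": [0, 0, 0], "hand": -0.8},
  ],
)

```text
clock: 15.62
tool_pos: [0.5451, 0.1109, 0.149]
eef_rot: [0.997, -0.081, 0.001, -0.001]
contact_force: [-0.7, -0.4, -1.4]
opening: 0.19
finger_force: 35.0
```

```bash
python3 st.py
```

```text
[-29.2141  89.3345 148.9857] F_h [-0.58 -0.51 -1.43] tilt [0.0019 0.0013] yawerr [-0.0015 -0.0017  0.0002] 15.62 0.18986160983194547
```

Emit:
step_arm(
  motion=[
    {"dp": [0, 0, 1.5], "twist": [0, 0, 0], "hand": -0.8},
    {"dp": [0, 0, 3], "twist": [0, 0, 0], "hand": -0.8},
    {"dp": [0, 0, 3], "twist": [0, 0, 0], "hand": -0.8},
  ],
)

```text
clock: 16.0
tool_pos: [0.5451, 0.1108, 0.1459]
eef_rot: [0.997, -0.081, 0.001, -0.001]
contact_force: [-0.5, 0.4, -1.3]
opening: 0.193
finger_force: 35.0
```

```bash
python3 st.py
```

```text
[-29.2353  89.2721 145.8881] F_h [-0.6   0.36 -1.25] tilt [0.0017 0.0012] yawerr [-0.0015 -0.0015  0.0001] 16.0 0.1926909647079548
```

Emit:
step_arm(
  motion=[
    {"dp": [0, 0, 1], "twist": [0, 0, 0], "hand": -0.8},
    {"dp": [0, 0, 2], "twist": [0, 0, 0], "hand": -0.8},
    {"dp": [0, 0, 2], "twist": [0, 0, 0], "hand": -0.8},
  ],
)

```text
clock: 16.38
tool_pos: [0.5451, 0.1108, 0.1439]
eef_rot: [0.997, -0.081, 0.001, -0.001]
contact_force: [0.1, 1.1, -0.0]
opening: 0.191
finger_force: 35.0
```

Emit:
step_arm(
  motion=[
    {"dp": [0, 0, 1], "twist": [0, 0, 0], "hand": -0.8},
    {"dp": [0, 0, 1], "twist": [0, 0, 0], "hand": -0.8},
  ],
)

```text
clock: 16.62
tool_pos: [0.5452, 0.1108, 0.143]
eef_rot: [0.997, -0.081, 0.001, -0.001]
contact_force: [-0.2, 0.3, -0.8]
opening: 0.193
finger_force: 35.0
```

```bash
python3 st.py
```

```text
[-29.1486  89.271  142.9746] F_h [-0.26  0.27 -0.77] tilt [0.0019 0.0012] yawerr [-0.0015 -0.0017  0.0001] 16.62 0.19323128021721864
```

Emit:
step_arm(
  motion=[
    {"dp": [0, 0, 0.5], "twist": [0, 0, 0], "hand": -0.8},
    {"dp": [0, 0, 1], "twist": [0, 0, 0], "hand": -0.8},
    {"dp": [0, 0, 1], "twist": [0, 0, 0], "hand": -0.8},
  ],
)

```text
clock: 17.0
tool_pos: [0.5455, 0.1107, 0.1424]
eef_rot: [0.997, -0.081, 0.001, -0.001]
contact_force: [-0.3, -0.4, 3.6]
opening: 0.19
finger_force: 35.0
```

Emit:
step_arm(
  motion=[
    {"dp": [0, 0, 0.5], "twist": [0, 0, 0], "hand": -0.8},
    {"dp": [0, 0, 1], "twist": [0, 0, 0], "hand": -0.8},
    {"dp": [0, 0, 1], "twist": [0, 0, 0], "hand": -0.8},
  ],
)

```text
clock: 17.38
tool_pos: [0.5462, 0.1106, 0.1421]
eef_rot: [0.997, -0.081, 0.002, -0.001]
contact_force: [-0.4, 0.0, 9.6]
opening: 0.196
finger_force: 35.0
```

```bash
python3 st.py
```

```text
[-28.1386  89.2234 142.1131] F_h [-0.38 -0.04  9.62] tilt [0.0044 0.0015] yawerr [-0.0022 -0.0041 -0.0001] 17.38 0.19644835467544947
```

Emit:
step_arm(
  motion=[
    {"dp": [0, 0, -1.5], "twist": [0, 0, 0], "hand": -0.8},
    {"dp": [-1.5, 0, -1.5], "twist": [0, 0, 0], "hand": -0.8},
    {"dp": [-3, 0, -1.5], "twist": [0, 0, 0], "hand": -0.8},
    {"dp": [-3, 0, -1.5], "twist": [0, 0, 0], "hand": -0.8},
  ],
)

```text
clock: 17.88
tool_pos: [0.5426, 0.1113, 0.1425]
eef_rot: [0.997, -0.081, 0.001, -0.001]
contact_force: [0.9, -0.7, 1.0]
opening: 0.193
finger_force: 35.0
```

```bash
python3 st.py
```

```text
[-31.7937  89.297  142.5472] F_h [ 0.95 -0.52  0.99] tilt [0.0028 0.001 ] yawerr [-0.0014 -0.0027  0.0002] 17.88 0.19261398925641968
```

Emit:
step_arm(
  motion=[
    {"dp": [2, 0, 0], "twist": [0, 0, 0], "hand": -0.8},
    {"dp": [4, 0, 0], "twist": [0, 0, 0], "hand": -0.8},
    {"dp": [5, 0, 0], "twist": [0, 0, 0], "hand": -0.8},
    {"dp": [5, 0, 0], "twist": [0, 0, 0], "hand": -0.8},
  ],
)

```text
clock: 18.38
tool_pos: [0.5468, 0.1105, 0.1424]
eef_rot: [0.997, -0.081, 0.0, -0.001]
contact_force: [-0.6, -0.4, 4.2]
opening: 0.194
finger_force: 35.0
```

```bash
python3 st.py
```

```text
[-27.5197  89.2557 142.4284] F_h [-0.49 -0.45  4.21] tilt [0.001  0.0014] yawerr [-0.0016 -0.0008  0.0001] 18.38 0.19388595534393252
```

Emit:
step_arm(
  motion=[
    {"dp": [-2, 0, 0], "twist": [0, 0, 0], "hand": -0.8},
    {"dp": [-2, 3, 0], "twist": [0, 0, 0], "hand": -0.8},
    {"dp": [-2, 7, 0], "twist": [0, 0, 0], "hand": -0.8},
    {"dp": [-2, 11.5, 0], "twist": [0, 0, 0], "hand": -0.8},
    {"dp": [-2, 16, 0], "twist": [0, 0, 0], "hand": -0.8},
  ],
)

```text
clock: 19.0
tool_pos: [0.5425, 0.0948, 0.1425]
eef_rot: [0.997, -0.081, 0.001, -0.001]
contact_force: [0.6, 0.8, 2.1]
opening: 0.188
finger_force: 35.1
```

```bash
python3 st.py
```

```text
[-29.1552  73.0483 142.4727] F_h [0.47 0.93 2.08] tilt [0.0019 0.0015] yawerr [-0.0017 -0.0017  0.    ] 19.0 0.18846339598788736
```

Emit:
step_arm(
  motion=[
    {"dp": [-0.3, 4.5, 0], "twist": [0, 0, 0], "hand": -0.8},
    {"dp": [-0.3, 9, 0], "twist": [0, 0, 0], "hand": -0.8},
    {"dp": [-0.3, 13.5, 0], "twist": [0, 0, 0], "hand": -0.8},
    {"dp": [-0.3, 18, 0], "twist": [0, 0, 0], "hand": -0.8},
    {"dp": [-0.3, 22.5, 0], "twist": [0, 0, 0], "hand": -0.8},
  ],
)

```text
clock: 19.62
tool_pos: [0.5386, 0.0727, 0.1425]
eef_rot: [0.997, -0.081, 0.001, -0.001]
contact_force: [0.4, 2.6, 2.9]
opening: 0.193
finger_force: 35.1
```

```bash
python3 st.py
```

```text
[-29.4927  50.5551 142.4589] F_h [0.   2.65 2.89] tilt [0.0019 0.0013] yawerr [-0.0016 -0.0016  0.0003] 19.62 0.1927282608487309
```

Emit:
step_arm(
  motion=[
    {"dp": [0, 4.5, 0], "twist": [0, 0, 0], "hand": -0.8},
    {"dp": [0, 9, 0], "twist": [0, 0, 0], "hand": -0.8},
    {"dp": [0, 13.5, 0], "twist": [0, 0, 0], "hand": -0.8},
    {"dp": [0, 18, 0], "twist": [0, 0, 0], "hand": -0.8},
    {"dp": [0, 22.5, 0], "twist": [0, 0, 0], "hand": -0.8},
  ],
)

```text
clock: 20.25
tool_pos: [0.535, 0.0504, 0.1424]
eef_rot: [0.997, -0.081, 0.001, -0.001]
contact_force: [1.1, 2.5, 3.2]
opening: 0.191
finger_force: 35.1
```

Emit:
step_arm(
  motion=[
    {"dp": [0, 4.5, 0], "twist": [0, 0, 0], "hand": -0.8},
    {"dp": [0, 9, 0], "twist": [0, 0, 0], "hand": -0.8},
    {"dp": [0, 13.5, 0], "twist": [0, 0, 0], "hand": -0.8},
    {"dp": [0, 18, 0], "twist": [0, 0, 0], "hand": -0.8},
    {"dp": [0, 22.5, 0], "twist": [0, 0, 0], "hand": -0.8},
  ],
)

```text
clock: 20.88
tool_pos: [0.5313, 0.0283, 0.1424]
eef_rot: [0.997, -0.081, 0.001, -0.001]
contact_force: [0.5, 3.7, 3.1]
opening: 0.194
finger_force: 35.2
```

```bash
python3 st.py
```

```text
[-29.4443   5.5635 142.3885] F_h [-0.12  3.75  3.08] tilt [0.0019 0.0013] yawerr [-0.0016 -0.0017  0.0002] 20.88 0.1942055257632313
```

Emit:
step_arm(
  motion=[
    {"dp": [0, 4, 0], "twist": [0, 0, 0], "hand": -0.8},
    {"dp": [0, 5, 0], "twist": [0, 0, 0], "hand": -0.8},
    {"dp": [3, 5, 0], "twist": [0, 0, 0], "hand": -0.8},
    {"dp": [7, 5, 0], "twist": [0, 0, 0], "hand": -0.8},
    {"dp": [11.5, 5, 0], "twist": [0, 0, 0], "hand": -0.8},
  ],
)

```text
clock: 21.5
tool_pos: [0.5411, 0.0216, 0.1421]
eef_rot: [0.997, -0.081, -0.0, -0.001]
contact_force: [-2.2, 0.7, 3.0]
opening: 0.191
finger_force: 35.0
```

```bash
python3 st.py
```

```text
[-18.7045   0.6189 142.0625] F_h [-2.31  0.31  2.98] tilt [-0.0004  0.0012] yawerr [-0.0012  0.0006  0.0003] 21.5 0.19061286087394894
```

Emit:
step_arm(
  motion=[
    {"dp": [4.5, 0, 0], "twist": [0, 0, 0], "hand": -0.8},
    {"dp": [9, 0, 0], "twist": [0, 0, 0], "hand": -0.8},
    {"dp": [13.5, 0, 0], "twist": [0, 0, 0], "hand": -0.8},
    {"dp": [18, 0, 0], "twist": [0, 0, 0], "hand": -0.8},
    {"dp": [22.5, 0, 0], "twist": [0, 0, 0], "hand": -0.8},
  ],
)

```text
clock: 22.12
tool_pos: [0.5646, 0.0179, 0.1424]
eef_rot: [0.997, -0.081, 0.001, -0.001]
contact_force: [-0.9, 0.5, 1.6]
opening: 0.191
finger_force: 35.0
```

Emit:
step_arm(
  motion=[
    {"dp": [4.5, 0, 0], "twist": [0, 0, 0], "hand": -0.8},
    {"dp": [9, 0, 0], "twist": [0, 0, 0], "hand": -0.8},
    {"dp": [13.5, 0, 0], "twist": [0, 0, 0], "hand": -0.8},
    {"dp": [18, 0, 0], "twist": [0, 0, 0], "hand": -0.8},
    {"dp": [22.5, 0, 0], "twist": [0, 0, 0], "hand": -0.8},
  ],
)

```text
clock: 22.75
tool_pos: [0.5867, 0.0144, 0.1425]
eef_rot: [0.997, -0.081, 0.001, -0.001]
contact_force: [-0.4, 0.3, 1.1]
opening: 0.194
finger_force: 35.0
```

```bash
python3 st.py
```

```text
[ 27.3833   0.8157 142.457 ] F_h [-0.48  0.2   1.05] tilt [0.002  0.0012] yawerr [-0.0015 -0.0018  0.0002] 22.75 0.19441078671371806
```

Emit:
step_arm(
  motion=[
    {"dp": [3, 0, 0.2], "twist": [0, 0, 0], "hand": -0.8},
    {"dp": [3, 0, 0.2], "twist": [0, 0, 0], "hand": -0.8},
    {"dp": [3, 3, 0.2], "twist": [0, 0, 0], "hand": -0.8},
    {"dp": [3, 7, 0.2], "twist": [0, 0, 0], "hand": -0.8},
    {"dp": [3, 11.5, 0.2], "twist": [0, 0, 0], "hand": -0.8},
  ],
)

```text
clock: 23.38
tool_pos: [0.588, 0.0054, 0.1423]
eef_rot: [0.997, -0.08, 0.001, -0.003]
contact_force: [0.8, 8.0, 1.7]
opening: 0.194
finger_force: 36.1
```

```bash
python3 st.py
```

```text
[ 30.1467  -7.8244 142.2512] F_h [-0.47  8.05  1.66] tilt [0.0025 0.0061] yawerr [-0.0064 -0.0015  0.0015] 23.38 0.19372019537984808
```

```bash
python3 - <<'E'
from h import *
p,R0=cur();s=r.get_state();print(s["contact_force"],s["moment"])
c=r.snapshot("scene");P=cloud(c);save(c,"s9.png")
D=R.from_quat(c["orientation"])
for lo,hi in [(.026,.04),(.04,.06),(.07,.085),(.085,.1),(.1,.115)]:
  b=(abs(P[...,0]-p[0])<.02)&(abs(P[...,1]-p[1])<.02)&(P[...,2]>lo)&(P[...,2]<hi);q=P[b]
  if len(q)>2: print(lo,len(q),hpos(np.median(q,0)),hpos(q.min(0)),hpos(q.max(0)))
a=cv2.imread("pics/s9.png")[165:285,205:335];cv2.imwrite("pics/c9.png",cv2.resize(a,None,fx=5,fy=5,interpolation=cv2.INTER_CUBIC))
E
```

```text
[0.8383 8.0193 1.6635] [ 2.5206 -0.1365 -0.0217]
0.026 70 [26.6809 -7.772  27.1892] [ 14.6841 -30.5029  26.0126] [45.7269 14.2923 39.8172]
0.04 25 [24.6162 -5.6932 48.7245] [21.68   -9.4075 40.0661] [28.8863  0.6996 57.9911]
0.07 48 [21.7399 -9.4556 77.8751] [ 18.5386 -17.268   70.1948] [29.9949  5.4378 84.9621]
0.085 46 [ 23.033  -10.809   92.7088] [ 19.3391 -16.694   85.0437] [33.4577  1.1932 99.985 ]
0.1 46 [ 24.3938 -12.1498 107.7786] [ 20.1955 -18.2525 100.5423] [ 32.3286   1.0109 114.7535]
```

View pics/c9.png

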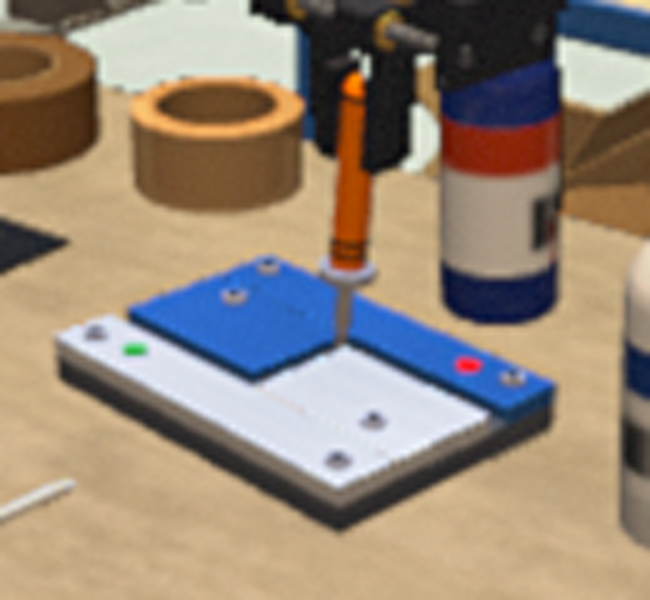

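Emit:
step_arm(
  motion=[
    {"dp": [0, -4, -0.5], "twist": [0, 0, 0], "hand": -0.8},
    {"dp": [0, -8, -0.7], "twist": [0, 0, 0], "hand": -0.8},
    {"dp": [0, -11.5, -0.7], "twist": [0, 0, 0], "hand": -0.8},
    {"dp": [0, -11.5, -0.7], "twist": [0, 0, 0], "hand": -0.8},
  ],
)

```text
clock: 23.92
tool_pos: [0.5895, 0.0131, 0.143]
eef_rot: [0.997, -0.081, 0.001, 0.0]
contact_force: [-0.2, -0.1, -1.4]
opening: 0.193
finger_force: 34.9
```

```bash
cat > gx.py <<'E'
from h import *
from scipy.optimize import least_squares
p,R0=cur();c=r.snapshot("scene");P=cloud(c);I=c["pixels"].astype(int);hsv=cv2.cvtColor(c["pixels"],cv2.COLOR_RGB2HSV).astype(int)
b=(np.hypot(P[...,0]-p[0],P[...,1]-p[1])<.035)&(P[...,2]>.072)&(P[...,2]<.13)&(hsv[...,0]<16)&(hsv[...,1]>150)&(hsv[...,2]>60)
q=P[b]; h=np.array([hpos(v) for v in q])
def res(a):  # axis line: point at z=tip, slopes
    cx=a[0]+a[2]*(h[:,2]-17); cy=a[1]+a[3]*(h[:,2]-17); return np.hypot(h[:,0]-cx,h[:,1]-cy)-9
s=least_squares(res,[hpos(p)[0],hpos(p)[1],0,0],loss="soft_l1",f_scale=1).x
print("n",len(h),"tip(h)",s[:2],"slopes",s[2:])
E
python3 gx.py; python3 st.py
```

```text
n 148 tip(h) [27.3024  0.0792] slopes [0.0322 0.005 ]
[ 30.3741   0.0078 143.027 ] F_h [ 0.07  0.32 -0.43] tilt [ 0.0025 -0.0001] yawerr [-0.0003 -0.0025 -0.0003] 23.98 0.18578382288562803
```

Emit:
step_arm(
  motion=[
    {"dp": [2, 0, 0], "twist": [0, 0, 0], "hand": -0.8},
    {"dp": [4, 0, 0], "twist": [0, 0, 0], "hand": -0.8},
    {"dp": [4, 0, 0], "twist": [0, 0, 0], "hand": -0.8},
  ],
)

```text
clock: 24.35
tool_pos: [0.5935, 0.013, 0.143]
eef_rot: [0.997, -0.081, 0.001, -0.001]
contact_force: [-0.4, 0.7, -0.0]
opening: 0.192
finger_force: 34.9
```

```bash
python3 st.py; python3 gx.py
```

```text
[ 34.3983   0.5824 143.0074] F_h [-0.54  0.67 -0.04] tilt [0.0024 0.0009] yawerr [-0.0013 -0.0022 -0.    ] 24.35 0.1924543611611241
n 145 tip(h) [30.9709  2.1267] slopes [ 0.0341 -0.0144]
```

Emit:
step_arm(
  motion=[
    {"dp": [0, 3, 0], "twist": [0, 0, 0], "hand": -0.8},
    {"dp": [0, 6, 0], "twist": [0, 0, 0], "hand": -0.8},
    {"dp": [0, 7, 0], "twist": [0, 0, 0], "hand": -0.8},
  ],
)

```text
clock: 24.78
tool_pos: [0.592, 0.0058, 0.143]
eef_rot: [0.997, -0.081, 0.001, -0.001]
contact_force: [-0.5, 0.2, -1.2]
opening: 0.192
finger_force: 34.9
```

```bash
python3 st.py; python3 gx.py
```

```text
[ 34.0333  -6.7469 143.0301] F_h [-0.48  0.1  -1.23] tilt [0.0019 0.001 ] yawerr [-0.0013 -0.0017 -0.0005] 24.77 0.19231495271976004
n 146 tip(h) [28.8644 -7.536 ] slopes [0.054  0.0094]
```

Emit:
step_arm(
  motion=[
    {"dp": [1, 1, 0], "twist": [0, 0, 0], "hand": -0.8},
    {"dp": [2, 2, 0], "twist": [0, 0, 0], "hand": -0.8},
    {"dp": [2, 2, 0], "twist": [0, 0, 0], "hand": -0.8},
  ],
)

```text
clock: 25.2
tool_pos: [0.5939, 0.004, 0.143]
eef_rot: [0.997, -0.081, 0.001, -0.001]
contact_force: [0.2, -0.4, -0.8]
opening: 0.196
finger_force: 34.9
```

```bash
python3 st.py
```

```text
[ 36.2138  -8.2739 142.9896] F_h [ 0.23 -0.33 -0.8 ] tilt [0.0021 0.0011] yawerr [-0.0014 -0.0019  0.0001] 25.2 0.1959207019466138
```

Emit:
step_arm(
  motion=[
    {"dp": [-1.5, 1, 0], "twist": [0, 0, 0], "hand": -0.8},
    {"dp": [-3, 2, 0], "twist": [0, 0, 0], "hand": -0.8},
    {"dp": [-4, 3, 0], "twist": [0, 0, 0], "hand": -0.8},
    {"dp": [-4, 3, 0], "twist": [0, 0, 0], "hand": -0.8},
  ],
)

```text
clock: 25.7
tool_pos: [0.5894, 0.0017, 0.143]
eef_rot: [0.997, -0.081, 0.001, -0.001]
contact_force: [0.6, 0.9, -1.0]
opening: 0.193
finger_force: 35.0
```

```bash
python3 st.py
```

```text
[ 32.1015 -11.2627 143.016 ] F_h [ 0.44  0.97 -1.  ] tilt [0.0022 0.0012] yawerr [-0.0016 -0.0019 -0.    ] 25.7 0.19306311437907228
```

Emit:
step_arm(
  motion=[
    {"dp": [1.5, 3, 0.3], "twist": [0, 0, 0], "hand": -0.8},
    {"dp": [2, 7.5, 0.6], "twist": [0, 0, 0], "hand": -0.8},
    {"dp": [2, 12, 0.6], "twist": [0, 0, 0], "hand": -0.8},
    {"dp": [2, 16.5, 0.6], "twist": [0, 0, 0], "hand": -0.8},
    {"dp": [2, 21, 0.6], "twist": [0, 0, 0], "hand": -0.8},
  ],
)

```text
clock: 26.32
tool_pos: [0.588, -0.0195, 0.1425]
eef_rot: [0.997, -0.081, 0.001, -0.001]
contact_force: [1.3, 2.0, 2.6]
opening: 0.189
finger_force: 35.1
```

```bash
python3 st.py
```

```text
[ 34.183  -32.3958 142.4713] F_h [0.93 2.13 2.6 ] tilt [0.0023 0.0016] yawerr [-0.0019 -0.002   0.    ] 26.32 0.18869097004725846
```

Emit:
step_arm(
  motion=[
    {"dp": [0, 4.5, 0], "twist": [0, 0, 0], "hand": -0.8},
    {"dp": [0, 9, 0], "twist": [0, 0, 0], "hand": -0.8},
    {"dp": [0, 13.5, 0], "twist": [0, 0, 0], "hand": -0.8},
    {"dp": [0, 18, 0], "twist": [0, 0, 0], "hand": -0.8},
    {"dp": [0, 22.5, 0], "twist": [0, 0, 0], "hand": -0.8},
  ],
)

```text
clock: 26.95
tool_pos: [0.5843, -0.0416, 0.1424]
eef_rot: [0.997, -0.081, 0.001, -0.001]
contact_force: [0.3, 2.7, 3.2]
opening: 0.194
finger_force: 35.2
```

```bash
python3 st.py; python3 gx.py
```

```text
[ 34.1601 -54.8069 142.385 ] F_h [-0.11  2.72  3.17] tilt [0.0022 0.0015] yawerr [-0.0018 -0.0019  0.0003] 26.95 0.19410921684147228
n 160 tip(h) [ 31.2998 -51.366 ] slopes [ 0.0279 -0.0329]
```

Emit:
step_arm(
  motion=[
    {"dp": [0, 4.5, 0], "twist": [0, 0, 0], "hand": -0.8},
    {"dp": [0, 9, 0], "twist": [0, 0, 0], "hand": -0.8},
    {"dp": [0, 13.5, 0], "twist": [0, 0, 0], "hand": -0.8},
    {"dp": [0, 18, 0], "twist": [0, 0, 0], "hand": -0.8},
    {"dp": [0, 22.5, 0], "twist": [0, 0, 0], "hand": -0.8},
  ],
)

```text
clock: 27.62
tool_pos: [0.5806, -0.0639, 0.1423]
eef_rot: [0.997, -0.081, 0.001, -0.001]
contact_force: [1.3, 4.2, 4.6]
opening: 0.199
finger_force: 35.3
```

Emit:
step_arm(
  motion=[
    {"dp": [0, 4.5, 0], "twist": [0, 0, 0], "hand": -0.8},
    {"dp": [0, 9, 0], "twist": [0, 0, 0], "hand": -0.8},
    {"dp": [0, 13, 0], "twist": [0, 0, 0], "hand": -0.8},
    {"dp": [0, 16, 0], "twist": [0, 0, 0], "hand": -0.8},
    {"dp": [0, 16, 0], "twist": [0, 0, 0], "hand": -0.8},
  ],
)

```text
clock: 28.25
tool_pos: [0.5779, -0.0803, 0.1423]
eef_rot: [0.997, -0.081, 0.001, -0.0]
contact_force: [0.4, 2.2, 5.1]
opening: 0.192
finger_force: 35.1
```

```bash
python3 st.py; python3 gx.py
```

```text
[ 34.0905 -93.9837 142.2983] F_h [0.01 2.25 5.07] tilt [0.002  0.0003] yawerr [-0.0006 -0.0019 -0.0004] 28.25 0.191614190696121
n 170 tip(h) [ 29.5958 -91.856 ] slopes [ 0.0488 -0.016 ]
```

Emit:
step_arm(
  motion=[
    {"dp": [0, 0, -10], "twist": [0, 0, 0], "hand": -0.8},
    {"dp": [0, 0, -35], "twist": [0, 0, 0], "hand": -0.8},
    {"dp": [0, 0, -70], "twist": [0, 0, 0], "hand": -0.8},
    {"dp": [-20, 0, -85], "twist": [0, 0, 0], "hand": -0.8},
    {"dp": [-70, 0, -85], "twist": [0, 0, 0], "hand": -0.8},
  ],
)

```text
clock: 28.92
tool_pos: [0.5102, -0.0699, 0.2283]
eef_rot: [0.997, -0.081, 0.003, 0.001]
contact_force: [0.4, -0.4, -1.2]
opening: 0.194
finger_force: 35.0
```

```bash
python3 - <<'E'
from h import *
p,R0=cur();print(p)
print(rel(p,R0,[.441,-.1,.2266],RH));print(rel(p,R0,[.441,-.3015,.2266],RH))
E
```

```text
[ 0.5102 -0.0699  0.2283]
('dp', array([-63.4,  40.8,  -1.7]), 'twist', array([ 0.0014, -0.0071,  0.0004]))
('dp', array([-30.9, 239.7,  -1.1]), 'twist', array([ 0.0014, -0.0071,  0.0004]))
```

Emit:
step_arm(
  motion=[
    {"dp": [-50, 20, 0], "twist": [0, 0, 0], "hand": -0.8},
    {"dp": [-63, 55, 0], "twist": [0, 0, 0], "hand": -0.8},
    {"dp": [-54, 110, 0], "twist": [0, 0, 0], "hand": -0.8},
    {"dp": [-44, 165, 0], "twist": [0, 0, 0], "hand": -0.8},
    {"dp": [-36, 210, 0], "twist": [0, 0, 0], "hand": -0.8},
  ],
)

```text
clock: 29.55
tool_pos: [0.4382, -0.2728, 0.227]
eef_rot: [0.997, -0.082, 0.001, 0.0]
contact_force: [-0.7, 0.6, -1.0]
opening: 0.197
finger_force: 35.0
```

```bash
python3 - <<'E'
from h import *
p,R0=cur();print(p)
print(rel(p,R0,[.441,-.3015,.2266],RH))
E
```

```text
[ 0.4382 -0.2728  0.227 ]
('dp', array([ 7.5, 27.8, -2.6]), 'twist', array([ 0.0008, -0.0013, -0.0018]))
```

Emit:
step_arm(
  motion=[
    {"dp": [4, 15, 0], "twist": [0, 0, 0], "hand": -0.8},
    {"dp": [7.5, 28, 0], "twist": [0, 0, 0], "hand": -0.8},
    {"dp": [7.5, 28, 0], "twist": [0, 0, 0], "hand": -0.8},
  ],
)

```text
clock: 29.92
tool_pos: [0.4422, -0.2984, 0.2266]
eef_rot: [0.997, -0.081, 0.001, -0.001]
contact_force: [0.4, 1.8, -1.1]
opening: 0.194
finger_force: 35.0
```

```bash
python3 - <<'E'
from h import *
from scipy.optimize import least_squares
p,R0=cur();print(p,R0.apply([0,0,1]))
for f in (None,"scene0.npz"):
  c=r.snapshot("scene") if f is None else dict(np.load(f))
  dz=p[2]-.1426+.007 if f is None else -.0
  P=cloud(c);hsv=cv2.cvtColor(c["pixels"],cv2.COLOR_RGB2HSV).astype(int)
  zb=p[2]-.0745 if f is None else .064
  b=(np.hypot(P[...,0]-.44,P[...,1]+.3015)<.035)&(P[...,2]>zb+.004)&(P[...,2]<zb+.058)&(hsv[...,0]<16)&(hsv[...,1]>150)&(hsv[...,2]>60)
  h=P[b]*1e3; z0=(zb-.051)*1e3
  res=lambda a:np.hypot(h[:,0]-a[0]-a[2]*(h[:,2]-z0),h[:,1]-a[1]-a[3]*(h[:,2]-z0))-9
  print(f,len(h),least_squares(res,[440,-301,0,0],loss="soft_l1",f_scale=1).x)
print(R0.inv().apply([1,0,0]),R0.inv().apply([0,1,0]))
E
```

```text
[ 0.4422 -0.2984  0.2266] [ 0.0015  0.0013 -1.    ]
None 289 [ 438.6814 -295.8419    0.0344   -0.0232]
scene0.npz 252 [ 441.8202 -300.7763   -0.0012    0.0054]
[ 0.9869 -0.1615  0.0015] [-0.1615 -0.9869  0.0013]
```

Emit:
step_arm(
  motion=[
    {"dp": [-0.8, 2.3, 0], "twist": [-0.017, 0.037, 0], "hand": -0.8},
    {"dp": [-0.8, 2.3, 20], "twist": [-0.017, 0.037, 0], "hand": -0.8},
    {"dp": [-0.8, 2.3, 38], "twist": [-0.017, 0.037, 0], "hand": -0.8},
    {"dp": [-0.8, 2.3, 38], "twist": [-0.017, 0.037, 0], "hand": -0.8},
  ],
)

```text
clock: 30.48
tool_pos: [0.4408, -0.2985, 0.1878]
eef_rot: [0.997, -0.08, 0.017, 0.008]
contact_force: [0.2, 0.7, -1.3]
opening: 0.191
finger_force: 34.9
```

```bash
python3 - <<'E'
from h import *
from scipy.optimize import least_squares
p,R0=cur();print(p,R0.apply([0,0,1]),R0.inv().apply([1,0,0]),R0.inv().apply([0,1,0]),R0.inv().apply([0,0,-1]))
c=r.snapshot("scene");P=cloud(c);hsv=cv2.cvtColor(c["pixels"],cv2.COLOR_RGB2HSV).astype(int)
zb=p[2]-.0745
b=(np.hypot(P[...,0]-.44,P[...,1]+.3015)<.035)&(P[...,2]>zb+.004)&(P[...,2]<zb+.058)&(hsv[...,0]<16)&(hsv[...,1]>150)&(hsv[...,2]>60)
h=P[b]*1e3; z0=(zb-.051)*1e3
res=lambda a:np.hypot(h[:,0]-a[0]-a[2]*(h[:,2]-z0),h[:,1]-a[1]-a[3]*(h[:,2]-z0))-9
print(len(h),least_squares(res,[440,-301,0,0],loss="soft_l1",f_scale=1).x)
save(c,"s10.png");a=cv2.imread("pics/s10.png")[220:340,310:420];cv2.imwrite("pics/c10.png",cv2.resize(a,None,fx=5,fy=5,interpolation=cv2.INTER_CUBIC))
E
```

```text
[ 0.4408 -0.2985  0.1878] [ 0.0333 -0.0187 -0.9993] [ 0.9866 -0.1599  0.0333] [-0.1593 -0.9871 -0.0187] [-0.0359 -0.0131  0.9993]
268 [ 442.2233 -298.8113   -0.0091    0.0028]
```

View pics/c10.png

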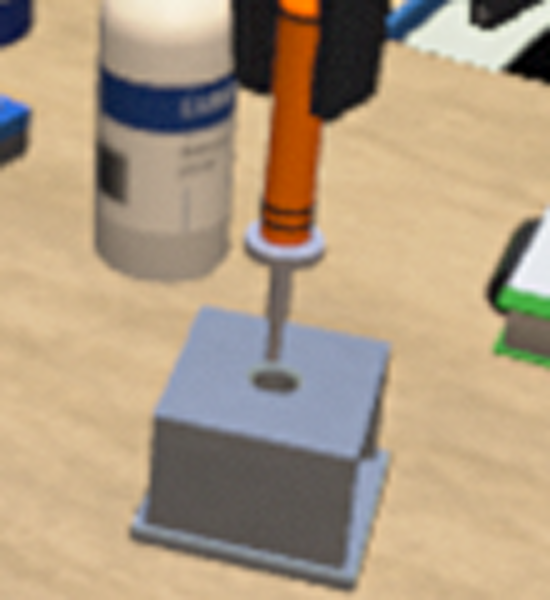

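Emit:
step_arm(
  motion=[
    {"dp": [0.3, 2, 1], "twist": [0, 0, 0], "hand": -0.8},
    {"dp": [0, 1.9, 10], "twist": [0, 0, 0], "hand": -0.8},
    {"dp": [-0.5, 1.7, 23], "twist": [0, 0, 0], "hand": -0.8},
    {"dp": [-1, 1.5, 37], "twist": [0, 0, 0], "hand": -0.8},
    {"dp": [-1.4, 1.4, 48], "twist": [0, 0, 0], "hand": -0.8},
  ],
)

```text
clock: 31.15
tool_pos: [0.4409, -0.3026, 0.1394]
eef_rot: [0.996, -0.081, 0.018, 0.009]
contact_force: [0.5, 0.7, -1.4]
opening: 0.196
finger_force: 35.0
```

Emit:
step_arm(
  motion=[
    {"dp": [0, 0, 1], "twist": [0, 0, 0], "hand": -0.8},
    {"dp": [-0.1, 0, 2], "twist": [0, 0, 0], "hand": -0.8},
    {"dp": [-0.1, 0, 2], "twist": [0, 0, 0], "hand": -0.8},
  ],
)

```text
clock: 31.52
tool_pos: [0.4414, -0.303, 0.139]
eef_rot: [0.996, -0.081, 0.019, 0.009]
contact_force: [-0.6, -0.1, -0.2]
opening: 0.192
finger_force: 34.9
```

Emit:
step_arm(
  motion=[
    {"dp": [0, 0, 1], "twist": [0, 0, 0], "hand": -0.8},
    {"dp": [0, 0, 1.5], "twist": [0, 0, 0], "hand": -0.8},
    {"dp": [0, 0, 1.5], "twist": [0, 0, 0], "hand": -0.8},
  ],
)

```text
clock: 31.9
tool_pos: [0.4413, -0.3029, 0.1373]
eef_rot: [0.996, -0.081, 0.019, 0.009]
contact_force: [-0.4, -0.1, -1.2]
opening: 0.194
finger_force: 35.0
```

Emit:
step_arm(
  motion=[
    {"dp": [0, 0, 1], "twist": [0, 0, 0], "hand": -0.8},
    {"dp": [0, 0, 1], "twist": [0, 0, 0], "hand": -0.8},
    {"dp": [0, 0, 1], "twist": [0, 0, 0], "hand": -0.5},
    {"dp": [0, 0, 1], "twist": [0, 0, 0], "hand": -0.2},
    {"dp": [0, 0, 1], "twist": [0, 0, 0], "hand": 0.1},
  ],
)

```text
clock: 32.52
tool_pos: [0.4413, -0.3029, 0.1362]
eef_rot: [0.996, -0.081, 0.019, 0.009]
contact_force: [-0.6, 0.6, 0.7]
opening: 0.457
finger_force: 0.0
```

Emit:
step_arm(
  motion=[
    {"dp": [0, 0, 0], "twist": [0, 0, 0], "hand": 0.4},
    {"dp": [-0.5, 0, -15], "twist": [0, 0, 0], "hand": 0.4},
    {"dp": [-1, 0, -45], "twist": [0, 0, 0], "hand": 0.4},
    {"dp": [-2, 0, -90], "twist": [0, 0, 0], "hand": 0.4},
    {"dp": [-2, 0, -140], "twist": [0, 0, 0], "hand": 0.4},
  ],
)

```text
clock: 33.15
tool_pos: [0.4337, -0.2993, 0.278]
eef_rot: [0.996, -0.081, 0.018, 0.009]
contact_force: [1.0, -0.3, -0.6]
opening: 0.697
finger_force: 0.0
```

```bash
python3 - <<'E'
from h import *
from scipy.optimize import least_squares
print(r.get_state()["contact_force"],r.get_state()["tool_pos"])
c=r.snapshot("scene");P=cloud(c);hsv=cv2.cvtColor(c["pixels"],cv2.COLOR_RGB2HSV).astype(int)
b=(np.hypot(P[...,0]-.44,P[...,1]+.3015)<.035)&(P[...,2]>.068)&(P[...,2]<.15)&(hsv[...,0]<16)&(hsv[...,1]>150)&(hsv[...,2]>60)
h=P[b]*1e3
res=lambda a:np.hypot(h[:,0]-a[0]-a[2]*(h[:,2]-10),h[:,1]-a[1]-a[3]*(h[:,2]-10))-9
print(len(h),least_squares(res,[440,-301,0,0],loss="soft_l1",f_scale=1).x)
b=(np.hypot(P[...,0]-.44,P[...,1]+.3015)<.02)&(P[...,2]<.18)&(P[...,2]>.06);print("top",P[b][:,2].max())
for n in ["oil_bottle","jar","ink_bottle","cleaner_bottle","glue_bottle"]: print(n,[world(c,np.array(o["at"])) for o in r.search_frame("scene",n)[:1]])
E
```

```text
[ 1.0193 -0.302  -0.5682] [ 0.4337 -0.2993  0.278 ]
402 [ 442.0726 -303.5735    0.002     0.0023]
top 0.1571426731376433
oil_bottle [array([0.4829, 0.2733, 0.0581])]
jar [array([0.3966, 0.272 , 0.0585])]
ink_bottle [array([0.3974, 0.2721, 0.0562])]
cleaner_bottle [array([ 0.6888, -0.0042,  0.0929])]
glue_bottle [array([ 0.556 , -0.1888,  0.086 ])]
```

```bash
python3 -c "
from h import *
print(r.finish_job())"
```

```text
the job is handed in; nothing more can be done
None
```

I handed the job in at about 33 s, with no verdict returned: the oil bottle stands within about 7 mm of the ring centre and the gauge hangs upright in its stand. The gauge tip went along the whole seam in the groove, though I had to back up about 9 mm at the second corner, where it had pivoted in the grip and caught the wall. A last look showed the oil, ink, cleaner and glue bottles in place. The camera missed the jar in that last look, but it stood in place after the bottle was set down.

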